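# Index the vial carousel and tip a tray of vials down its chute

## Robot

A 7-joint arm with a two-finger parallel gripper is mounted at the origin on the work surface. World frame = base frame: x ahead of the robot, y to its left, z up, the work surface at z = 0. Lengths are in m, angles in degrees, forces in N, time in s.
With the tool pointing down it reaches from about 0.4 to 0.9 m from the base axis. Payload 5.5 kg.
Tool frame: the origin (TCP) lies at the very end of the fingers, on their centre line; the grasp point (between the pads) lies behind it (tcp_to_grasp is the z of the grasp point in the tool frame, in m); z points along the fingers, y is the line along which they close (so a half turn about z gives the same grasp; the last joint's range is limited). The gripper opens to 85 mm and grips with 20 to 120 N. Pads are 22 mm wide; open, the fingers measure 114 mm over their backs; the gripper's body (76 mm by 85 mm) begins 54 mm behind the grasp point. The pads swing forward as they close: fully open they stand 13 mm farther back than shut.
Start: joints at [-49.435, 28.699, -24.465, 88.831, 12.651, 65.22, -12.049], TCP at [0.28, 0.587, 0.231] pointing down, gripper open.
Joint ranges: [-164.97, 164.97], [-17.58, 116.51], [-87.97, 89.64], [11.32, 138.91], [-80.73, 260.73], [10.89, 115.49], [-147.41, 147.41]. Speed limits (degrees/s): [147.25, 147.25, 180, 180, 180, 180, 180].

## Interface

Orientations are given as a 3x3 rotation matrix whose columns are the frame's x, y, z axes.
In Python, from bench import read_state, read_camera, hand_in, tcp_to_grasp gives the robot as it stands. The module is installed in compiled form; this text tells all that it offers.
- The arm moves only by the tool carry_out, never from a script. Its argument "rows" is a list of rows, each an object of numbers: "tx", "ty", "tz": the shift along the tool's x, y, z in mm; "ax", "ay", "az": the turn, a rotation vector about the tool's x, y, z in rad. A call has 1 to 20 rows; each row shifts and turns the commanded pose from where the row before left it, along the tool's axes as they then stand; what a row does not reach is not made up. A row lasts 1/10 s, in which the tool goes at most 50 mm and 8.59 degrees, less where a joint would pass 70% of its speed; a pose out of reach is approached as far as the arm can. A call with a gripper value outside its range is refused whole. "fingers" is the closure, from 0 (fully open) to 1 (shut), set as the call begins (left out, the last holds). The fingers move at their own pace and stop on an object; "force" is the grip in N (left out, the last holds). Time passes only in rows, so rows that do not move let the fingers close. It gives the time, the measured TCP pose, the force, the opening and the grip force at its end, in the units of the state.
- read_state(): the state, without advancing time (a new reading comes with each control period).
- read_camera(name): name is "scene" or "top" or "wrist"; returns a dict with "img" (400x640x3 uint8, red, green, blue), "intrinsics" (3x3 intrinsics, pixels), "k1" (the pictures are not rectified: a ray, as slopes to the right and down, at radius r is drawn at 1 + k1 r^2 times it, then the intrinsics apply), "R" (3x3) and "t" (3): a world point X has camera coordinates R X + t. Camera axes: x right, y down, z forward; pixel columns grow to the right and rows downward; lengths in m; the calibration is good to about 2 mm. A picture is of the moment at which its call begins. There is no depth.
- hand_in(): hands the job in; it is judged then, once.
The state is a dict: "time_s": time; "joints": joint angles; "qd": joint speeds; "joint_efforts": joint torques, N m; "eef_pos": TCP position; "ee_rot": TCP orientation; "ft_force": force on the tool from outside, world axes, zero at the start; "wrist_torque": the same for the moment, N m; "width": finger opening in m; "grip_force": force on a finger pad.
Only numpy, scipy, OpenCV 4.12 (cv2) and the standard library are available. Lean on these libraries where they do the work, as an engineer would, in place of code of your own. Each camera call takes 0.05 s, during which the arm holds its last target. There are 200 camera calls.

## Task

Pull up the spring plunger of the rotary vial bin, turn the carousel until its empty compartment is under the chute, and let the plunger drop home into its notch there; also set the tray of vials flat on the chute's ledge, its ramped lip towards the chute, and let go of it. With the bin locked, take the tray again by its rear loop handle and tip it up steeply on the ledge so that all three vials run down the chute into the empty compartment, then lay the tray back down flat on the ledge and let go. Leave the bottle, notebook, vial rack and marker where they are.

Things in the scene. Friction and masses are not known exactly. Their poses are not given: they have to be found in the camera images.
- station: Fixed rotary-bin station: aluminium base plate 290 x 440 x 10 mm carrying carousel, index ring, chute and ledge. Origin: on the carousel's axis at bench height; z up; +y runs from the axis towards the chute and ledge (plate from y -145 to 295 mm). Above the bin it stands only in |x| < 42 mm, y > 38 mm. Angles about it are counter-clockwise from above, from its +x.
- home_notch (a point): Top middle of the index ring's notch into which the plunger must drop: 122 mm from the axis at -150 degrees in the station frame, 28 mm above the bench. The steel ring (radii 106 to 140 mm, top 28 mm high) has four such radial notches, 11 mm wide, 18 mm deep, 90 degrees apart; the others, at -60, 30 and 120 degrees, belong to the other compartments.
- ledge (a point): On top of the flat loading ledge at the chute's head, at (0, 231.5, 190) mm in the station frame; axes as the station's. The tray's origin is here, its x along the ledge's y, when it stands home. The ledge is 88 mm wide (x), from y 187 to 309 mm, with a 3 mm high stop across its front (rear face at y 194 mm) and 5 mm high side rails, 68 mm between them.
- chute_outlet (a point): Centre of the chute's lower outlet, 68 mm from the carousel's axis along the station's +y, 88 mm above the bench; axes as the station's. The outlet is a steel downspout 76 mm wide inside, from y 42 to 97 mm, its walls 88 to 148 mm high.
- chute_head (a point): Point over the top of the chute, at (0, 175, 185) mm in the station frame, where the tray's lip hangs when the tray is on the ledge. The chute is an open steel channel 76 mm wide, sloping down 40 degrees towards -y from y 186 mm (177 mm high) to the outlet; side walls 36 mm.
- carousel: Grey tub that turns endlessly about the station's upright axis (friction 0.1 N m). Origin on the axis at bench height. Outer radius 104 mm, walls and dividers 80 mm high above the bench, hub radius 20 mm. Crossed dividers along its own x and y make four quarters: the empty one has x > 0 and y > 0, the others hold stock. When that one is under the chute its x is 45 degrees from the station's.
- empty_bin (a point): Middle of the floor of the empty compartment, 68 mm from the axis, 36 mm above the bench; axes as the carousel's. Straight under chute_outlet when the plunger is in its home notch.
- plunger (a joint): Height of the spring indexing plunger carried by the carousel, in m: 0 fully home in a notch of the ring, 0.007 when its pin rests on top of the ring, 0.014 fully pulled up. A spring pushes it down with 4 N at 0 and 7.5 N at 0.014. The pin is 8 mm in diameter with a small chamfer.
- knob (a point): Middle of the plunger's black knob: upright cylinder 22 mm in diameter, 32 mm tall (16 mm below this point, 14 mm above). With the plunger home this point is 102 mm above the bench. It stands 122 mm from the carousel's axis, at 165 degrees from the carousel's own x. At the start it is 50 to 135 degrees counter-clockwise of the home notch: turn clockwise.
- tray: Loose steel vial scoop, 0.16 kg, on two skids. Origin: middle of its flat floor, at the skids' underside; x runs from the pouring lip (-x) to the handle (+x), z up. Outside 60 mm wide (y), side walls from x -57 to 41 mm and 42 mm high, rear wall 36 mm high; inner floor 8 mm high. The skids end at x -37.5 mm; in front of them the floor ramps up 28 degrees to the lip.
- tray_handle (a point): Middle of the tray's rear handle bar, a steel bar 9 mm in diameter and 50 mm long across the tray (along its y), at (73, 0, 60) mm in the tray's frame, 33 mm behind the rear wall; axes as the tray's.
- tray_lip (a point): Middle of the upper edge of the tray's ramped lip, at (-59.5, 0, 18) mm in the tray's frame.
- vial_a: Capped 4 ml amber glass vial, 15 mm in diameter, 45 mm long, 12 g, slippery; origin at its middle, its axis along its own x. Lies in the tray at the start.
- vial_b: Capped 4 ml amber glass vial, 15 mm in diameter, 45 mm long, 12 g, slippery; origin at its middle, its axis along its own x. Lies in the tray at the start.
- vial_c: Capped 4 ml amber glass vial, 15 mm in diameter, 45 mm long, 12 g, slippery; origin at its middle, its axis along its own x. Lies in the tray at the start.
- solvent_bottle: Bystander: amber bottle 70 mm in diameter, 160 mm tall, origin under its centre.
- notebook: Bystander: spiral notebook 154 x 204 x 20 mm, origin under its centre.
- vial_rack: Bystander: white rack 60 x 110 mm with capped vials, 52 mm tall, origin under its centre.
- marker: Bystander: marker pen 120 mm long, 12 mm thick, lying along its own x, origin under its middle.
Things that resemble listed ones, but are neither listed nor needed, are in the scene too. Leave any red look-alike of the tray alone.

How it is judged:
By the outcome, as a careful person would: the job done as asked, in the order asked, and still so for the second after the job is handed in, with the robot touching nothing.
It also fails if it takes over 72 s, if anything falls off the work surface, if the arm or the gripper's body presses on something with over 40 N, if the wrist force passes 120 N, or if a joint passes its speed limit or range.

## Working session

There is one attempt and no reset: what is moved stays moved. The work goes in short steps, Python scripts to look and compute and a tool call to move; the robot and the scene stay as the last step left them, time stands still between calls to the robot, and variables do not carry over. Pictures are saved under pics/ and viewed, at most 10 in all, crops included, and the job is handed in when it is done.

Besides the shell and the picture viewer there is one more tool, called as a command line: name --argument value ..., lists and objects as JSON in quotes. carry_out: Moves the arm, as the interface text tells. Its arguments: {"type":"object","properties":{"rows":{"type":"array","items":{"type":"object","properties":{"tx":{"type":"number"},"ty":{"type":"number"},"tz":{"type":"number"},"ax":{"type":"number"},"ay":{"type":"number"},"az":{"type":"number"}}}},"fingers":{"type":"number"},"force":{"type":"number"}},"required":["rows"]}

```bash
mkdir -p pics; python3 - <<'E'
from bench import *
import cv2,numpy as np
s=read_state();print(s['eef_pos'],np.round(s['ee_rot'],3),s['time_s'],s['width'],tcp_to_grasp)
for n in ("scene","top"):
    c=read_camera(n);cv2.imwrite(f'pics/{n}0.png',c['img'][:,:,::-1]);print(n,c['intrinsics'],c['k1'],np.round(c['R'],3),c['t'])
E
```

```text
[0.2794282  0.58610234 0.23023531] [[-0.903  0.43  -0.001]
 [ 0.43   0.903 -0.002]
 [ 0.    -0.002 -1.   ]] 0.0 0.08561232797450388 -0.0187
scene [[482.59831062   0.         310.5929093 ]
 [  0.         482.59831062 202.1775289 ]
 [  0.           0.           1.        ]] 0.023793134445511874 [[-0.462  0.887 -0.008]
 [ 0.748  0.385 -0.541]
 [-0.476 -0.256 -0.841]] [ 0.25299013 -0.28956351  1.89735889]
top [[418.24685395   0.         323.25224589]
 [  0.         418.24685395 201.63387035]
 [  0.           0.           1.        ]] -0.024183319158359747 [[-0.006 -1.    -0.021]
 [-0.99   0.009 -0.143]
 [ 0.144  0.02  -0.989]] [-0.0191299   0.52079469  1.63048006]
```

View pics/top0.png

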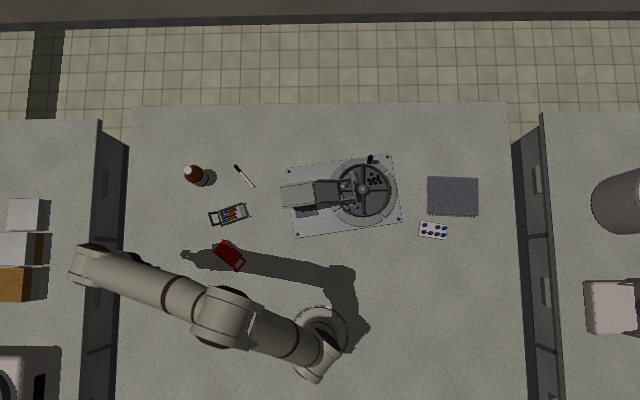

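View pics/scene0.png

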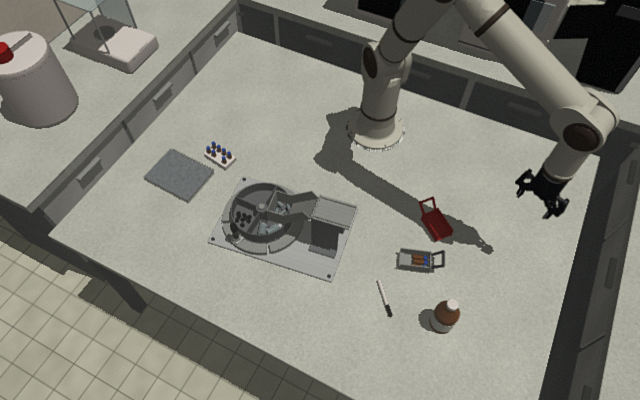

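```bash
cat > h.py <<'E'
import cv2,numpy as np
from bench import *
def px(c,X):
    X=np.atleast_2d(X)@c['R'].T+c['t'];s=X[:,:2]/X[:,2:];s=s*(1+c['k1']*(s**2).sum(1,keepdims=True))
    return s@c['intrinsics'][:2,:2].T+c['intrinsics'][:2,2]
def ray(c,p):
    d=((np.array(p)-c['intrinsics'][:2,2])/c['intrinsics'][0,0]);s=d.copy()
    for _ in range(10): s=d/(1+c['k1']*(s@s))
    o=-c['R'].T@c['t'];return o,c['R'].T@np.array([*s,1])
def atz(c,p,z):
    o,d=ray(c,p);return o+d*(z-o[2])/d[2]
def crop(img,x0,y0,w,h,f): return cv2.resize(img[y0:y0+h,x0:x0+w,::-1],None,fx=f,fy=f,interpolation=cv2.INTER_CUBIC)
def tri(c1,p1,c2,p2):
    o1,d1=ray(c1,p1);o2,d2=ray(c2,p2)
    a=np.linalg.lstsq(np.c_[d1,-d2],o2-o1,rcond=None)[0];A=o1+a[0]*d1;B=o2+a[1]*d2
    return (A+B)/2,np.linalg.norm(A-B)
E
python3 - <<'E'
from h import *
a=cv2.imread('pics/top0.png')[:,:,::-1];b=cv2.imread('pics/scene0.png')[:,:,::-1]
cv2.imwrite('pics/c1.png',np.vstack([crop(a,205,145,200,100,4)[:300*4//3],]) )
t=np.vstack([crop(a,205,148,200,95,4)[:380],]);
bb=crop(b,200,170,250,115,3)
cv2.imwrite('pics/c1.png',t);cv2.imwrite('pics/c2.png',bb)
E
```

```text
(no output)
```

View pics/c1.png

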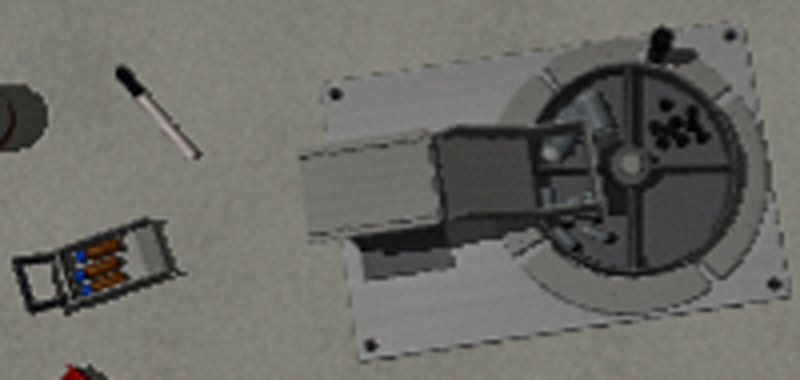

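View pics/c2.png

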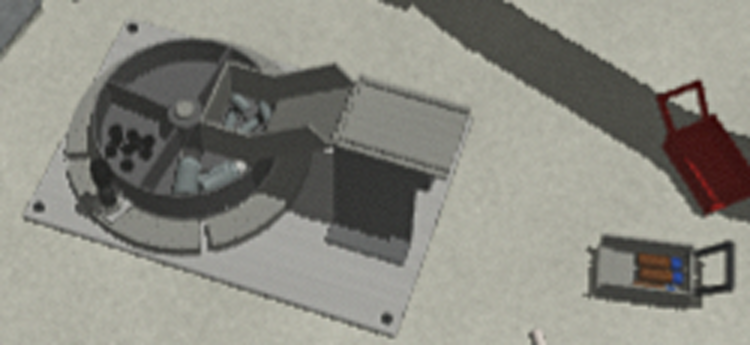

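```bash
cat > fit.py <<'E'
from h import *
from scipy.optimize import least_squares
T=read_camera('top');S=read_camera('scene')
ft=lambda u,v:(205+(u-1.5)/4,148+(v-1.5)/4); fs=lambda u,v:(200+(u-1)/3,170+(v-1)/3)
def pose(p,P):
    c,s=np.cos(p[2]),np.sin(p[2]);P=np.array(P)/1000.
    return np.c_[p[0]+c*P[:,0]-s*P[:,1],p[1]+s*P[:,0]+c*P[:,1],P[:,2]]
def fit(obs,p0):
    f=lambda p:np.concatenate([(px(c,pose(p,[P]))-q).ravel() for c,q,P in obs])
    r=least_squares(f,p0,loss='soft_l1');print(np.round(r.x[:2],4),np.degrees(r.x[2]).round(2),np.round(r.fun,1));return r.x
E
python3 - <<'E'
from fit import *
st=fit([(T,ft(325,82),(145,295,10)),(T,ft(745,22),(145,-145,10)),(T,ft(790,298),(-145,-145,10)),(T,ft(362,360),(-145,295,10)),
(S,fs(125,22),(-145,-145,10)),(S,fs(25,217),(145,-145,10)),(S,fs(395,337),(145,295,10))],[.65,0,0.])
tr=fit([(T,ft(15,260),(73,-25,60)),(T,ft(31,311),(73,25,60)),(T,ft(152,220),(-57,-30,42)),(T,ft(182,272),(-57,30,42)),(S,fs(732,243),(73,25,60)),(S,fs(733,290),(73,-25,60))],[.6,.3,1.5])
k,e=tri(T,ft(662,33),S,fs(101,165));print('knob top',k,e)
d=k[:2]-st[:2];print(np.hypot(*d),np.degrees(np.arctan2(d[1],d[0])-st[2]))
np.save('st.npy',st);np.save('tr.npy',tr)
E
```

```text
[ 0.5627 -0.1771] 8.05 [-1.1  0.  -0.3 -0.7  0.6 -0.2 -0.8  0.5  0.3 -1.5 -1.6 -0.2 -0.1  0.1]
[0.474  0.3516] 108.07 [ 0.5  0.6 -0.  -0.2 -1.8 -0.3 -5.   0.8 -0.6  0.9 -1.2 -0.6]
knob top [ 0.68116158 -0.20351834  0.13177701] 0.002174474063318319
0.1213893087488892 -20.62876679985714
```

```bash
cat >> h.py <<'E'
from scipy.spatial.transform import Rotation as Ro
def down(ydeg,lean=0):
    "tool pointing down, y at world angle ydeg; lean: turned about tool x by lean deg"
    a=np.radians(ydeg);y=np.array([np.cos(a),np.sin(a),0]);z=np.array([0,0,-1.]);R=np.c_[np.cross(y,z),y,z]
    return R@Ro.from_euler('x',lean,degrees=True).as_matrix()
def plan(*tg,s=None):
    s=s or read_state();p,R=np.array(s['eef_pos']),np.array(s['ee_rot'])
    for q,Rt in tg:
        w=Ro.from_matrix(R.T@Rt).as_rotvec();d=Rt.T@(np.array(q)-p)
        print('turn',np.round(w,3),'(%.1f deg)'%np.degrees(np.linalg.norm(w)),'then shift mm',np.round(d*1000,1));p,R=np.array(q),Rt
def stp(P):
    st=np.load('st.npy');c,s_=np.cos(st[2]),np.sin(st[2]);x,y,z=np.array(P)/1000.
    return np.array([st[0]+c*x-s_*y,st[1]+s_*x+c*y,z])
E
python3 - <<'E'
from h import *
a=np.radians(-20.6);k=stp((122*np.cos(a),122*np.sin(a),0));print(k)
s=read_state();print(s['eef_pos'])
plan((k+[0,0,.26],down(77.4)))
E
```

```text
[ 0.68177093 -0.20359159  0.        ]
[0.27953381 0.58636111 0.23063416]
turn [-0.001 -0.    -0.225] (12.9 deg) then shift mm [-564.9 -683.2  -29.4]
```

carry_out --rows '[{"az": -0.112, "tz": -15}, {"az": -0.112, "tz": -15}, {"tx": -28, "ty": -34}, {"tx": -28, "ty": -34}, {"tx": -28, "ty": -34}, {"tx": -28, "ty": -34}, {"tx": -28, "ty": -34}, {"tx": -28, "ty": -34}, {"tx": -28, "ty": -34}, {"tx": -28, "ty": -34}, {"tx": -28, "ty": -34}, {"tx": -28, "ty": -34}, {"tx": -28, "ty": -34}, {"tx": -28, "ty": -34}, {"tx": -28, "ty": -34}, {"tx": -28, "ty": -34}, {"tx": -28, "ty": -34}, {"tx": -28, "ty": -34}, {"tx": -28, "ty": -34}, {}]' --fingers 0

```text
$.rows[0]: bad value
```

```bash
python3 - <<'E'
from h import *
a=np.radians(-20.6);k=stp((122*np.cos(a),122*np.sin(a),0))
s=read_state();print(s['eef_pos'],np.round(s['joints'],1))
plan((k+[0,0,.26],down(77.4)))
c=read_camera('wrist');cv2.imwrite('pics/w1.png',c['img'][:,:,::-1]);print(px(c,[k+[0,0,.122]]),c['t'],-c['R'].T@c['t'])
np.savez('w1.npz',**c)
E
```

```text
[0.27953381 0.58636111 0.23063416] [-49.4  28.7 -24.5  88.9  12.7  65.2 -12. ]
turn [-0.001 -0.    -0.225] (12.9 deg) then shift mm [-564.9 -683.2  -29.4]
[[ 15.20835751 574.53648537]] [-0.6497921  -0.04184259  0.38031703] [0.20532165 0.62270865 0.37242258]
```

View pics/w1.png

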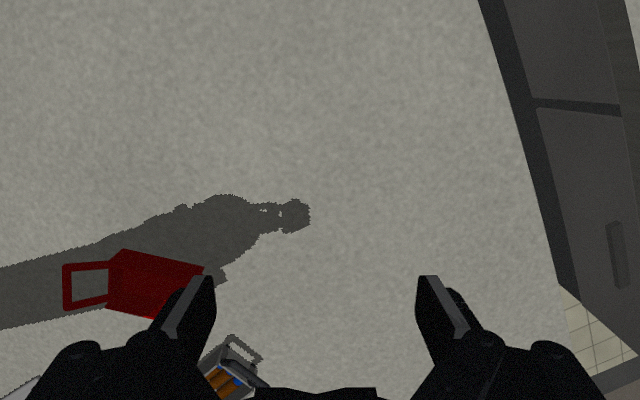

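carry_out --rows '[{"tx": 0, "ty": 0, "tz": -15, "ax": 0, "ay": 0, "az": -0.112}, {"tx": 0, "ty": 0, "tz": -15, "ax": 0, "ay": 0, "az": -0.112}, {"tx": -28, "ty": -34, "tz": 0, "ax": 0, "ay": 0, "az": 0}, {"tx": -28, "ty": -34, "tz": 0, "ax": 0, "ay": 0, "az": 0}, {"tx": -28, "ty": -34, "tz": 0, "ax": 0, "ay": 0, "az": 0}, {"tx": -28, "ty": -34, "tz": 0, "ax": 0, "ay": 0, "az": 0}, {"tx": -28, "ty": -34, "tz": 0, "ax": 0, "ay": 0, "az": 0}, {"tx": -28, "ty": -34, "tz": 0, "ax": 0, "ay": 0, "az": 0}, {"tx": -28, "ty": -34, "tz": 0, "ax": 0, "ay": 0, "az": 0}, {"tx": -28, "ty": -34, "tz": 0, "ax": 0, "ay": 0, "az": 0}, {"tx": -28, "ty": -34, "tz": 0, "ax": 0, "ay": 0, "az": 0}, {"tx": -28, "ty": -34, "tz": 0, "ax": 0, "ay": 0, "az": 0}, {"tx": -28, "ty": -34, "tz": 0, "ax": 0, "ay": 0, "az": 0}, {"tx": -28, "ty": -34, "tz": 0, "ax": 0, "ay": 0, "az": 0}, {"tx": -28, "ty": -34, "tz": 0, "ax": 0, "ay": 0, "az": 0}, {"tx": -28, "ty": -34, "tz": 0, "ax": 0, "ay": 0, "az": 0}, {"tx": -28, "ty": -34, "tz": 0, "ax": 0, "ay": 0, "az": 0}, {"tx": -28, "ty": -34, "tz": 0, "ax": 0, "ay": 0, "az": 0}, {"tx": 0, "ty": 0, "tz": 0, "ax": 0, "ay": 0, "az": 0}]' --fingers 0

```text
time_s: 2.15
eef_pos: [0.5992, -0.0509, 0.2608]
ee_rot: [[-0.973, 0.229, 0.001], [0.229, 0.973, -0.004], [-0.002, -0.004, -1.0]]
ft_force: [-0.4, -0.2, 0.8]
width: 0.0853
grip_force: 0.0
```

```bash
python3 - <<'E'
from h import *
a=np.radians(-20.6);k=stp((122*np.cos(a),122*np.sin(a),0))
s=read_state();print(s['eef_pos'],np.round(s['joints'],1))
plan((k+[0,0,.26],down(77.4)))
c=read_camera('wrist');R=s['ee_rot'];print(px(c,[k+[0,0,.122]]),np.round(c['R']@R,2),R.T@(-c['R'].T@c['t']-s['eef_pos']))
# knob pixel if TCP moved to offset from knob in tool frame
Rc=c['R']@R; o=R.T@(-c['R'].T@c['t']-s['eef_pos'])
for dx in(-120,-100,-60,0):
    X=np.array([-dx/1000,0,.138]); c2=dict(c,R=Rc,t=-Rc@o); print(dx,px(c2,[X]))
E
```

```text
[ 0.59916086 -0.05089057  0.26083856] [ 9.3 20.5 -9.1 94.8  3.8 64.9 75.9]
turn [-0.004  0.002 -0.011] (0.7 deg) then shift mm [-113.9 -131.     0.8]
[[178.04392862 308.59985784]] [[-0.    1.    0.  ]
 [-0.95 -0.   -0.32]
 [-0.32 -0.    0.95]] [ 0.08247915  0.00064003 -0.14175173]
-120 [[314.41503283  33.16768819]]
-100 [[314.4357781   62.07614322]]
-60 [[314.47711718 117.01912424]]
0 [[314.53711342 191.84398631]]
```

carry_out --rows '[{"tx": -28, "ty": -33, "tz": 0, "ax": 0, "ay": 0, "az": -0.011}, {"tx": -28, "ty": -33, "tz": 0, "ax": 0, "ay": 0, "az": 0}, {"tx": -28, "ty": -33, "tz": 0, "ax": 0, "ay": 0, "az": 0}, {"tx": -29, "ty": -33, "tz": 0, "ax": 0, "ay": 0, "az": 0}, {"tx": 0, "ty": 0, "tz": 0, "ax": 0, "ay": 0, "az": 0}]'

```text
time_s: 2.7
eef_pos: [0.6805, -0.2017, 0.2598]
ee_rot: [[-0.977, 0.215, -0.001], [0.215, 0.977, -0.004], [0.0, -0.004, -1.0]]
ft_force: [-0.0, -1.1, 0.4]
width: 0.0855
grip_force: 0.0
```

```bash
python3 - <<'E'
from h import *
a=np.radians(-20.6);k=stp((122*np.cos(a),122*np.sin(a),0))
s=read_state();print(s['eef_pos'],np.round(s['joints'],1))
c=read_camera('wrist');print(px(c,[k+[0,0,.116],k+[0,0,.086]]))
cv2.imwrite('pics/w2.png',c['img'][:,:,::-1]);np.savez('w2.npz',**c)
E
```

```text
[ 0.68054757 -0.20169011  0.25981246] [18.2 31.9 -6.1 77.7  3.6 70.6 89.4]
[[313.30913703 191.68111679]
 [313.60292204 182.44096794]]
```

View pics/w2.png

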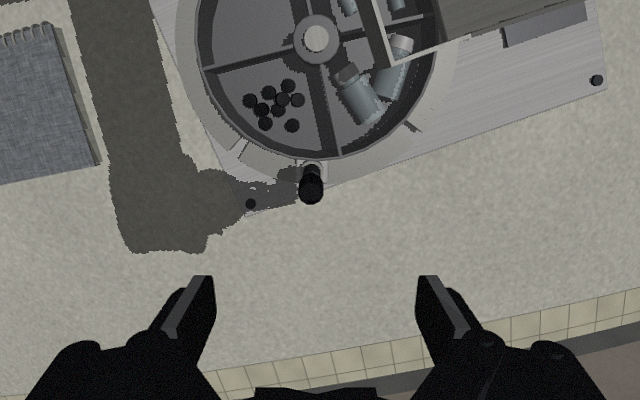

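```bash
python3 - <<'E'
from h import *
c=dict(np.load('w2.npz'));print(atz(c,(311,191),.123),atz(c,(316,39),.085),np.load('st.npy'))
k=atz(c,(311,190.5),.123);k[2]=.093;plan((k,down(77.4)))
E
```

```text
[ 0.67880525 -0.20479836  0.123     ] [ 0.56305433 -0.17526296  0.085     ] [ 0.5626876  -0.17707443  0.14043523]
turn [-0.001 -0.001  0.006] (0.4 deg) then shift mm [ 1.000e-01 -7.200e+00  1.669e+02]
```

```bash
python3 - <<'E'
from h import *
s=read_state();print(s['eef_pos'],s['time_s'],s['qd'])
c=read_camera('wrist');R=np.array(s['ee_rot']);o=-c['R'].T@c['t']-s['eef_pos'];print(R.T@o,s['ft_force'])
E
```

```text
[ 0.68002881 -0.19767018  0.25991773] 2.75 [-2.22820498 -2.05758897 -3.10620013  2.81208928 -1.52863045  0.22328629
 -0.53390139]
[ 0.08244612  0.00061181 -0.14178959] [0.19446787 0.36270239 0.07780255]
```

carry_out --rows '[{"tx": 0, "ty": 0, "tz": 50, "ax": 0, "ay": 0, "az": 0}, {"tx": 0, "ty": 0, "tz": 30, "ax": 0, "ay": 0, "az": 0}, {"tx": 0, "ty": 0, "tz": 0, "ax": 0, "ay": 0, "az": 0}, {"tx": 0, "ty": 0, "tz": 0, "ax": 0, "ay": 0, "az": 0}]'

```text
time_s: 3.2
eef_pos: [0.6803, -0.1925, 0.1819]
ee_rot: [[-0.979, 0.206, -0.0], [0.206, 0.979, 0.001], [0.001, 0.001, -1.0]]
ft_force: [0.2, 0.7, 1.1]
width: 0.0854
grip_force: 0.0
```

```bash
python3 - <<'E'
from h import *
c=dict(np.load('w2.npz'))
k=atz(c,(311,190.5),.123);k[2]=.093;plan((k,down(77.4)))
s=read_state();print(s['eef_pos'],s['qd'])
c=read_camera('wrist')
m=c['img'].sum(2);k[2]=.123;q=px(c,[k])[0];print(q)
x,y=int(q[0]),int(q[1]);w=(m[max(0,y-50):y+60,x-60:x+60]<75).astype(np.uint8);n,l,st,ce=cv2.connectedComponentsWithStats(w)
for i in range(1,n):
    if st[i,4]>100: print(st[i]+[x-60,max(0,y-50),0,0,0],ce[i]+[x-60,max(0,y-50)])
E
```

```text
turn [ 0.001 -0.001  0.013] (0.7 deg) then shift mm [ -0.8 -12.3  88.9]
[ 0.68034065 -0.1925445   0.18187503] [ 0.4173     -1.67332248  0.37300134 -2.81330381  0.05043968 -0.0616369
  0.06708659]
[294.06770859 229.56305748]
[ 277  200   34   46 1109] [294.0748422  223.90622182]
```

carry_out --rows '[{"tx": -1, "ty": -12, "tz": 0, "ax": 0, "ay": 0, "az": 0.013}, {"tx": 0, "ty": 0, "tz": 20, "ax": 0, "ay": 0, "az": 0}, {"tx": 0, "ty": 0, "tz": 20, "ax": 0, "ay": 0, "az": 0}, {"tx": 0, "ty": 0, "tz": 20, "ax": 0, "ay": 0, "az": 0}, {"tx": 0, "ty": 0, "tz": 15, "ax": 0, "ay": 0, "az": 0}, {"tx": 0, "ty": 0, "tz": 12, "ax": 0, "ay": 0, "az": 0}, {"tx": 0, "ty": 0, "tz": 0, "ax": 0, "ay": 0, "az": 0}, {"tx": 0, "ty": 0, "tz": 0, "ax": 0, "ay": 0, "az": 0}, {"tx": 0, "ty": 0, "tz": 0, "ax": 0, "ay": 0, "az": 0}]'

```text
time_s: 4.15
eef_pos: [0.6797, -0.2072, 0.0956]
ee_rot: [[-0.975, 0.221, 0.002], [0.221, 0.975, -0.001], [-0.002, -0.0, -1.0]]
ft_force: [0.5, -0.1, 1.3]
width: 0.0852
grip_force: 0.0
```

```bash
python3 - <<'E'
from h import *
c=dict(np.load('w2.npz'))
k=atz(c,(311,190.5),.123);k[2]=.093;plan((k,down(77.4)))
E
```

```text
turn [-0.     0.002 -0.003] (0.2 deg) then shift mm [1.8 2.2 2.6]
```

carry_out --rows '[{"tx": 1, "ty": 2, "tz": 2, "ax": 0, "ay": 0, "az": 0}, {"tx": 0, "ty": 0, "tz": 0, "ax": 0, "ay": 0, "az": 0}, {"tx": 0, "ty": 0, "tz": 0, "ax": 0, "ay": 0, "az": 0}, {"tx": 0, "ty": 0, "tz": 0, "ax": 0, "ay": 0, "az": 0}, {"tx": 0, "ty": 0, "tz": 0, "ax": 0, "ay": 0, "az": 0}, {"tx": 0, "ty": 0, "tz": 0, "ax": 0, "ay": 0, "az": 0}, {"tx": 0, "ty": 0, "tz": 0, "ax": 0, "ay": 0, "az": 0}]' --fingers 1 --force 60

```text
time_s: 4.85
eef_pos: [0.6783, -0.2051, 0.0927]
ee_rot: [[-0.975, 0.221, 0.0], [0.221, 0.975, -0.0], [-0.0, -0.0, -1.0]]
ft_force: [-1.9, -0.3, 3.1]
width: 0.0205
grip_force: 58.6
```

carry_out --rows '[{"tx": 0, "ty": 0, "tz": -2, "ax": 0, "ay": 0, "az": 0}, {"tx": 0, "ty": 0, "tz": -2, "ax": 0, "ay": 0, "az": 0}, {"tx": 0, "ty": 0, "tz": -1, "ax": 0, "ay": 0, "az": 0}, {"tx": 0, "ty": 0, "tz": 0, "ax": 0, "ay": 0, "az": 0}, {"tx": 0, "ty": 0, "tz": 0, "ax": 0, "ay": 0, "az": 0}]'

```text
time_s: 5.35
eef_pos: [0.6782, -0.2049, 0.0968]
ee_rot: [[-0.975, 0.221, -0.0], [0.221, 0.975, -0.0], [0.0, -0.0, -1.0]]
ft_force: [3.6, -2.1, -8.3]
width: 0.0198
grip_force: 58.8
```

```bash
python3 - <<'E'
from h import *
s=read_state();p=s['eef_pos'];print(p,np.round(s['joints'],1),s['ft_force'])
st=np.load('st.npy')
for h in ([.5627,-.1771],[.56305,-.17526]):
    d=p[:2]-np.array(h);print(np.hypot(*d),np.degrees(np.arctan2(d[1],d[0])))
print('target',stp((122*np.cos(np.radians(-150)),122*np.sin(np.radians(-150)),0)))
E
```

```text
[ 0.67817882 -0.2048847   0.09681297] [18.4 40.4 -5.7 85.5  4.5 54.3 88.7] [ 3.61371728 -2.11397092 -8.30604752]
0.1187743494078302 -13.528465125848538
0.11887921049008518 -14.430175594203618
target [ 0.46661107 -0.25226287  0.        ]
```

carry_out --rows '[{"tx": 0, "ty": 0, "tz": -1.5, "ax": 0, "ay": 0, "az": 0}, {"tx": 0.2, "ty": -5.2, "tz": 0, "ax": 0, "ay": 0, "az": 0.0436}, {"tx": 0.66, "ty": -10.37, "tz": 0, "ax": 0, "ay": 0, "az": 0.0873}, {"tx": 0.66, "ty": -10.37, "tz": 0, "ax": 0, "ay": 0, "az": 0.0873}, {"tx": 0.66, "ty": -10.37, "tz": 0, "ax": 0, "ay": 0, "az": 0.0873}, {"tx": 0.66, "ty": -10.37, "tz": 0, "ax": 0, "ay": 0, "az": 0.0873}, {"tx": 0.66, "ty": -10.37, "tz": 0, "ax": 0, "ay": 0, "az": 0.0873}, {"tx": 0.66, "ty": -10.37, "tz": 0, "ax": 0, "ay": 0, "az": 0.0873}, {"tx": 0.66, "ty": -10.37, "tz": 0, "ax": 0, "ay": 0, "az": 0.0873}, {"tx": 0.66, "ty": -10.37, "tz": 0, "ax": 0, "ay": 0, "az": 0.0873}, {"tx": 0.66, "ty": -10.37, "tz": 0, "ax": 0, "ay": 0, "az": 0.0873}, {"tx": 0.66, "ty": -10.37, "tz": 0, "ax": 0, "ay": 0, "az": 0.0873}, {"tx": 0.66, "ty": -10.37, "tz": 0, "ax": 0, "ay": 0, "az": 0.0873}, {"tx": 0, "ty": 0, "tz": 0, "ax": 0, "ay": 0, "az": 0}, {"tx": 0, "ty": 0, "tz": 0, "ax": 0, "ay": 0, "az": 0}]'

```text
time_s: 6.85
eef_pos: [0.6002, -0.2889, 0.0986]
ee_rot: [[-0.339, 0.941, -0.001], [0.941, 0.339, 0.0], [0.001, -0.001, -1.0]]
ft_force: [0.4, -2.7, -7.7]
width: 0.0202
grip_force: 59.1
```

```bash
cat > a.py <<'E'
from h import *
s=read_state();p=s['eef_pos'];print(p,np.round(s['joints'],1),s['ft_force'],s['width'])
R=np.array(s['ee_rot'])
for h in ([.5627,-.1771],[.56305,-.17526]):
    d=p[:2]-np.array(h);print(np.hypot(*d),np.degrees(np.arctan2(d[1],d[0]))-8.05,(R.T@np.array([*-d,0]))*1000)
E
python3 a.py
```

```text
[ 0.60016184 -0.28892314  0.09864432] [17.6 36.6  8.3 92.8 -6.3 51.1 48. ] [ 0.43153677 -2.7248752  -7.69956856] 0.020220358452589696
0.11793135111041793 -79.52864826335866 [1.17900172e+02 2.71095013e+00 6.08650192e-02]
0.11956838014691092 -79.96776290650763 [1.19512193e+02 3.66462082e+00 6.09054626e-02]
```

carry_out --rows '[{"tx": 0.2, "ty": -5.2, "tz": 0, "ax": 0, "ay": 0, "az": 0.0436}, {"tx": 0.66, "ty": -10.37, "tz": 0, "ax": 0, "ay": 0, "az": 0.0873}, {"tx": 0.66, "ty": -10.37, "tz": 0, "ax": 0, "ay": 0, "az": 0.0873}, {"tx": 0.66, "ty": -10.37, "tz": 0, "ax": 0, "ay": 0, "az": 0.0873}, {"tx": 0.66, "ty": -10.37, "tz": 0, "ax": 0, "ay": 0, "az": 0.0873}, {"tx": 0.66, "ty": -10.37, "tz": 0, "ax": 0, "ay": 0, "az": 0.0873}, {"tx": 0.66, "ty": -10.37, "tz": 0, "ax": 0, "ay": 0, "az": 0.0873}, {"tx": 0.66, "ty": -10.37, "tz": 0, "ax": 0, "ay": 0, "az": 0.0873}, {"tx": 0.66, "ty": -10.37, "tz": 0, "ax": 0, "ay": 0, "az": 0.0873}, {"tx": 0.66, "ty": -10.37, "tz": 0, "ax": 0, "ay": 0, "az": 0.0873}, {"tx": 0.66, "ty": -10.37, "tz": 0, "ax": 0, "ay": 0, "az": 0.0873}, {"tx": 0.66, "ty": -10.37, "tz": 0, "ax": 0, "ay": 0, "az": 0.0873}, {"tx": 0.66, "ty": -10.37, "tz": 0, "ax": 0, "ay": 0, "az": 0.0873}, {"tx": 0.2, "ty": -5.2, "tz": 0, "ax": 0, "ay": 0, "az": 0.0436}, {"tx": 0, "ty": 0, "tz": 0, "ax": 0, "ay": 0, "az": 0}, {"tx": 0, "ty": 0, "tz": 0, "ax": 0, "ay": 0, "az": 0}]'

```text
time_s: 8.45
eef_pos: [0.4758, -0.2577, 0.0985]
ee_rot: [[0.709, 0.706, -0.002], [0.706, -0.709, 0.001], [-0.001, -0.002, -1.0]]
ft_force: [-3.9, -2.1, -7.4]
width: 0.0204
grip_force: 59.2
```

```bash
python3 a.py; python3 - <<'E'
from h import *
c=read_camera('wrist')
cv2.imwrite('pics/w3.png',c['img'][:,:,::-1]);np.savez('w3.npz',**c)
for r in(108,139):print(px(c,[stp((r*np.cos(np.radians(t)),r*np.sin(np.radians(t)),28)) for t in(-150,)]))
E
```

```text
[ 0.47579657 -0.2576689   0.09853581] [  5.7  27.6  24.9 111.9 -16.3  44.   -5.2] [-3.9376133  -2.11700503 -7.40564841] 0.0203993197061387
0.11850549950109039 -145.21614174346746 [ 1.18429618e+02  4.23939864e+00 -8.10753320e-02]
0.12001827970235499 -144.68557595880034 [ 1.19976046e+02  3.18267810e+00 -8.00510651e-02]
[[301.45262282 206.62192626]]
[[296.47951879 250.7367941 ]]
```

View pics/w3.png

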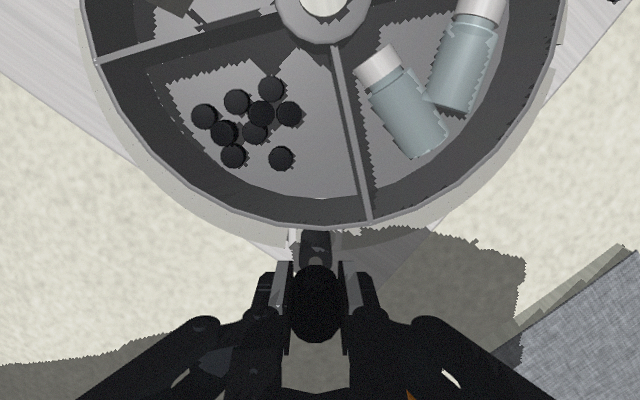

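carry_out --rows '[{"tx": 0.2, "ty": -3.5, "tz": 0, "ax": 0, "ay": 0, "az": 0.03}, {"tx": 0.2, "ty": -2.5, "tz": 0, "ax": 0, "ay": 0, "az": 0.02}, {"tx": 0, "ty": 0, "tz": 2, "ax": 0, "ay": 0, "az": 0}, {"tx": 0, "ty": 0, "tz": 2, "ax": 0, "ay": 0, "az": 0}, {"tx": 0, "ty": 0, "tz": 1.5, "ax": 0, "ay": 0, "az": 0}, {"tx": 0, "ty": 0, "tz": 0, "ax": 0, "ay": 0, "az": 0}, {"tx": 0, "ty": 0, "tz": 0, "ax": 0, "ay": 0, "az": 0}]'

```text
time_s: 9.2
eef_pos: [0.4721, -0.2534, 0.0931]
ee_rot: [[0.745, 0.667, -0.001], [0.667, -0.745, 0.001], [-0.0, -0.001, -1.0]]
ft_force: [-4.9, -1.6, -7.2]
width: 0.0199
grip_force: 59.3
```

carry_out --rows '[{"tx": 0, "ty": 0, "tz": 0, "ax": 0, "ay": 0, "az": 0}, {"tx": 0, "ty": 0, "tz": 0, "ax": 0, "ay": 0, "az": 0}, {"tx": 0, "ty": 0, "tz": 0, "ax": 0, "ay": 0, "az": 0}, {"tx": 0, "ty": 0, "tz": 0, "ax": 0, "ay": 0, "az": 0}]' --fingers 0.69

```text
time_s: 9.6
eef_pos: [0.4738, -0.2537, 0.0941]
ee_rot: [[0.745, 0.667, 0.002], [0.667, -0.745, -0.0], [0.001, 0.002, -1.0]]
ft_force: [-0.2, -0.3, -0.2]
width: 0.026
grip_force: 0.0
```

```bash
python3 a.py
```

```text
[ 0.47382985 -0.2536583   0.09405161] [  4.9  27.7  25.4 112.7 -17.   43.   -7.8] [-0.22978904 -0.29065467 -0.21391028] 0.02595368070997407
0.11729909131506504 -147.306333010334 [117.27657874   2.2911736    0.17727299]
0.1187709079797388 -146.74402415651733 [118.76516513   1.1544192    0.17734403]
```

carry_out --rows '[{"tx": 0, "ty": -1, "tz": 0, "ax": 0, "ay": 0, "az": 0.0085}, {"tx": 0, "ty": -1, "tz": 0, "ax": 0, "ay": 0, "az": 0.0085}, {"tx": 0, "ty": -1, "tz": 0, "ax": 0, "ay": 0, "az": 0.0085}, {"tx": 0, "ty": -1, "tz": 0, "ax": 0, "ay": 0, "az": 0.0085}, {"tx": 0, "ty": -1, "tz": 0, "ax": 0, "ay": 0, "az": 0.0085}, {"tx": 0, "ty": -1, "tz": 0, "ax": 0, "ay": 0, "az": 0.0085}, {"tx": 0, "ty": 0, "tz": 0, "ax": 0, "ay": 0, "az": 0}, {"tx": 0, "ty": 0, "tz": 0, "ax": 0, "ay": 0, "az": 0}]'

```text
time_s: 10.4
eef_pos: [0.468, -0.2486, 0.0931]
ee_rot: [[0.778, 0.628, -0.001], [0.628, -0.778, 0.001], [-0.0, -0.001, -1.0]]
ft_force: [0.4, -0.6, -0.3]
width: 0.0267
grip_force: 0.0
```

carry_out --rows '[{"tx": 0, "ty": -1, "tz": 0, "ax": 0, "ay": 0, "az": 0.0085}, {"tx": 0, "ty": -1, "tz": 0, "ax": 0, "ay": 0, "az": 0.0085}, {"tx": 0, "ty": 0, "tz": 0, "ax": 0, "ay": 0, "az": 0}, {"tx": 0, "ty": 0, "tz": 0, "ax": 0, "ay": 0, "az": 0}]'

```text
time_s: 10.8
eef_pos: [0.4672, -0.2474, 0.0933]
ee_rot: [[0.789, 0.615, -0.0], [0.615, -0.789, 0.0], [-0.0, -0.0, -1.0]]
ft_force: [0.6, -0.2, 0.4]
width: 0.0263
grip_force: 0.0
```

```bash
python3 a.py
```

```text
[ 0.46724217 -0.24742326  0.0932762 ] [  3.6  27.3  26.5 113.9 -17.5  42.7 -11.5] [ 0.57303687 -0.21290194  0.43517436] 0.02633173215253108
0.11856457826914478 -151.67112901508173 [ 1.18520352e+02  3.23812345e+00 -3.15306304e-03]
0.11994447636440905 -151.0626344413797 [ 1.19927763e+02  2.00228592e+00 -2.98625433e-03]
```

carry_out --rows '[{"tx": 0, "ty": -1, "tz": 0, "ax": 0, "ay": 0, "az": 0}, {"tx": 0, "ty": -1, "tz": 0, "ax": 0, "ay": 0, "az": 0}, {"tx": 0, "ty": 0, "tz": 0, "ax": 0, "ay": 0, "az": 0}, {"tx": 0, "ty": 0, "tz": 0, "ax": 0, "ay": 0, "az": 0}]'

```text
time_s: 11.2
eef_pos: [0.4661, -0.2461, 0.0933]
ee_rot: [[0.789, 0.615, 0.0], [0.615, -0.789, -0.0], [-0.0, 0.0, -1.0]]
ft_force: [0.2, -1.5, 0.7]
width: 0.0264
grip_force: 0.5
```

carry_out --rows '[{"tx": 0, "ty": -1, "tz": 0, "ax": 0, "ay": 0, "az": 0}, {"tx": 0, "ty": -1, "tz": 0, "ax": 0, "ay": 0, "az": 0}, {"tx": 0, "ty": 0, "tz": 0, "ax": 0, "ay": 0, "az": 0}, {"tx": 0, "ty": 0, "tz": 0, "ax": 0, "ay": 0, "az": 0}]'

```text
time_s: 11.6
eef_pos: [0.4659, -0.2458, 0.0935]
ee_rot: [[0.789, 0.614, 0.002], [0.614, -0.789, -0.003], [0.0, 0.003, -1.0]]
ft_force: [3.8, -4.4, -5.2]
width: 0.0265
grip_force: 2.9
```

```bash
python3 a.py; python3 - <<'E'
from h import *
a=dict(np.load('w3.npz'));c=read_camera('wrist')
cv2.imwrite('pics/w4.png',np.hstack([crop(a['img'],220,180,190,190,2),crop(c['img'],220,180,190,190,2)]))
np.savez('w4.npz',**c)
E
```

```text
[ 0.46586275 -0.24579443  0.09351516] [  3.4  27.   26.5 114.3 -17.4  42.3 -11.7] [ 3.79552236 -4.35967831 -5.19437405] 0.02647270778518138
0.1187281642041434 -152.69886406368332 [1.18609686e+02 5.30255308e+00 4.74336572e-02]
0.12008524741010589 -152.07942876357623 [1.20016387e+02 4.06591294e+00 4.36117296e-02]
```

View pics/w4.png

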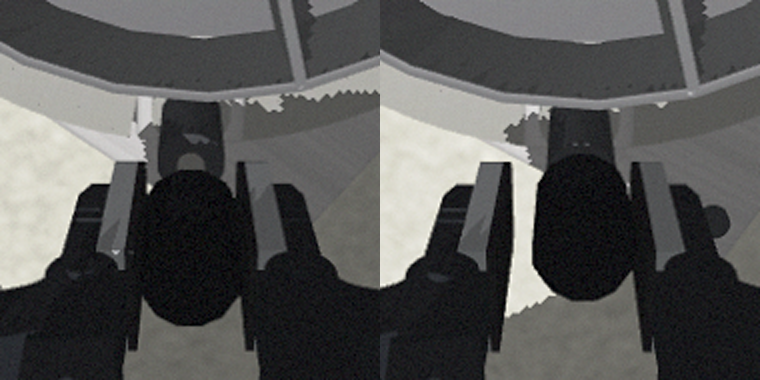

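carry_out --rows '[{"tx": 0, "ty": 2, "tz": 0, "ax": 0, "ay": 0, "az": 0}, {"tx": 0, "ty": 2, "tz": 0, "ax": 0, "ay": 0, "az": 0}, {"tx": 0, "ty": 0, "tz": 0, "ax": 0, "ay": 0, "az": 0}, {"tx": 0, "ty": 0, "tz": 0, "ax": 0, "ay": 0, "az": 0}, {"tx": 0, "ty": 0, "tz": 0, "ax": 0, "ay": 0, "az": 0}, {"tx": 0, "ty": 0, "tz": -10, "ax": 0, "ay": 0, "az": 0}, {"tx": 0, "ty": 0, "tz": -30, "ax": 0, "ay": 0, "az": 0}, {"tx": 0, "ty": 0, "tz": -40, "ax": 0, "ay": 0, "az": 0}]' --fingers 0.3

```text
time_s: 12.45
eef_pos: [0.4658, -0.2468, 0.1732]
ee_rot: [[0.789, 0.615, -0.004], [0.615, -0.789, 0.001], [-0.002, -0.003, -1.0]]
ft_force: [0.3, -0.7, 0.0]
width: 0.06
grip_force: 0.0
```

carry_out --rows '[{"tx": 0, "ty": 0, "tz": -30, "ax": 0, "ay": 0, "az": -0.14}, {"tx": 0, "ty": 0, "tz": -30, "ax": 0, "ay": 0, "az": -0.14}, {"tx": 0, "ty": 0, "tz": -30, "ax": 0, "ay": 0, "az": -0.14}, {"tx": 0, "ty": 0, "tz": -30, "ax": 0, "ay": 0, "az": -0.14}, {"tx": 0, "ty": 0, "tz": -10, "ax": 0, "ay": 0, "az": -0.14}, {"tx": 0, "ty": 0, "tz": 0, "ax": 0, "ay": 0, "az": -0.14}, {"tx": 0, "ty": 0, "tz": 0, "ax": 0, "ay": 0, "az": -0.14}, {"tx": 0, "ty": 0, "tz": 0, "ax": 0, "ay": 0, "az": -0.14}, {"tx": 0, "ty": 0, "tz": 0, "ax": 0, "ay": 0, "az": -0.14}, {"tx": 0, "ty": 0, "tz": 0, "ax": 0, "ay": 0, "az": -0.14}, {"tx": 0, "ty": 0, "tz": 0, "ax": 0, "ay": 0, "az": -0.14}, {"tx": 0, "ty": 0, "tz": 0, "ax": 0, "ay": 0, "az": -0.14}, {"tx": 0, "ty": 0, "tz": 0, "ax": 0, "ay": 0, "az": -0.14}, {"tx": 0, "ty": 0, "tz": 0, "ax": 0, "ay": 0, "az": -0.14}, {"tx": 0, "ty": 0, "tz": 0, "ax": 0, "ay": 0, "az": -0.14}, {"tx": 0, "ty": 0, "tz": 0, "ax": 0, "ay": 0, "az": -0.14}, {"tx": 0, "ty": 0, "tz": 0, "ax": 0, "ay": 0, "az": -0.14}, {"tx": 0, "ty": 0, "tz": 0, "ax": 0, "ay": 0, "az": -0.14}, {"tx": 0, "ty": 0, "tz": 0, "ax": 0, "ay": 0, "az": -0.14}, {"tx": 0, "ty": 0, "tz": 0, "ax": 0, "ay": 0, "az": -0.12}]' --fingers 0

```text
time_s: 14.45
eef_pos: [0.467, -0.2477, 0.304]
ee_rot: [[-0.954, -0.301, 0.0], [-0.301, 0.954, -0.0], [-0.0, -0.001, -1.0]]
ft_force: [-0.3, 0.3, -0.2]
width: 0.0854
grip_force: 0.0
```

```bash
python3 - <<'E'
from h import *
tr=np.load('tr.npy');s=read_state();print(s['eef_pos'],np.round(s['joints'],1),s['time_s'])
y=np.degrees(tr[2]);h=np.array([tr[0]+.073*np.cos(tr[2]),tr[1]+.073*np.sin(tr[2]),0]);print(h)
plan((h+[0,0,.25],down(y)))
R=down(y)
T=np.array([[0,1,0],[-.95,0,-.32],[-.32,0,.95]])
E
```

```text
[ 0.46695697 -0.24767861  0.30404705] [ 14.6  10.6  11.9 102.3  -2.3  67.4 134.8] 14.45
[0.45138204 0.42095373 0.        ]
turn [-0.001  0.    -0.01 ] (0.6 deg) then shift mm [-192.6  640.5   54. ]
```

carry_out --rows '[{"tx": -12, "ty": 40, "tz": 0, "ax": 0, "ay": 0, "az": -0.01}, {"tx": -12, "ty": 40, "tz": 0, "ax": 0, "ay": 0, "az": 0}, {"tx": -12, "ty": 40, "tz": 0, "ax": 0, "ay": 0, "az": 0}, {"tx": -12, "ty": 40, "tz": 0, "ax": 0, "ay": 0, "az": 0}, {"tx": -12, "ty": 40, "tz": 0, "ax": 0, "ay": 0, "az": 0}, {"tx": -12, "ty": 40, "tz": 0, "ax": 0, "ay": 0, "az": 0}, {"tx": -12, "ty": 40, "tz": 0, "ax": 0, "ay": 0, "az": 0}, {"tx": -12, "ty": 40, "tz": 0, "ax": 0, "ay": 0, "az": 0}, {"tx": -12, "ty": 40, "tz": 0, "ax": 0, "ay": 0, "az": 0}, {"tx": -12, "ty": 40, "tz": 0, "ax": 0, "ay": 0, "az": 0}, {"tx": -12, "ty": 40, "tz": 0, "ax": 0, "ay": 0, "az": 0}, {"tx": -12, "ty": 40, "tz": 0, "ax": 0, "ay": 0, "az": 0}, {"tx": -12, "ty": 40, "tz": 15, "ax": 0, "ay": 0, "az": 0}, {"tx": -12, "ty": 40, "tz": 15, "ax": 0, "ay": 0, "az": 0}, {"tx": -12, "ty": 40, "tz": 15, "ax": 0, "ay": 0, "az": 0}, {"tx": -12, "ty": 20, "tz": 10, "ax": 0, "ay": 0, "az": 0}, {"tx": 0, "ty": 0, "tz": 0, "ax": 0, "ay": 0, "az": 0}, {"tx": 0, "ty": 0, "tz": 0, "ax": 0, "ay": 0, "az": 0}, {"tx": 0, "ty": 0, "tz": 0, "ax": 0, "ay": 0, "az": 0}]'

```text
time_s: 16.35
eef_pos: [0.4618, 0.4001, 0.2491]
ee_rot: [[-0.953, -0.304, 0.001], [-0.304, 0.953, -0.001], [-0.001, -0.001, -1.0]]
ft_force: [0.3, -0.2, 0.5]
width: 0.0852
grip_force: 0.0
```

```bash
python3 - <<'E'
from h import *
from fit import pose
s=read_state();print(s['eef_pos'],np.round(s['joints'],1),s['time_s'])
c=read_camera('wrist');cv2.imwrite('pics/w5.png',c['img'][:,:,::-1]);np.savez('w5.npz',**c)
print(px(c,pose(np.load('tr.npy'),[(73,-25,60),(73,25,60),(-57,-30,42),(-57,30,42)])))
E
```

```text
[0.46196839 0.40013262 0.24928705] [-31.3  22.6 -15.9  93.9   6.8  64.3  58.7] 16.45
[[338.86894869 197.41312393]
 [339.58193602 146.22393467]
 [211.98968541 197.7308766 ]
 [206.16197387 139.57529423]]
```

View pics/w5.png

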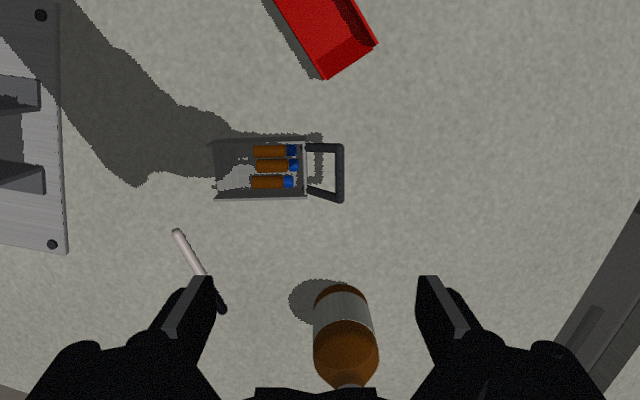

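```bash
python3 - <<'E'
from h import *
c=dict(np.load('w5.npz'));h=atz(c,(339.7,172.3),.060);print('h',h,'bottle top',atz(c,(345,375),.16),'base',atz(c,(343,300),.0))
d=atz(c,(339.7,196),.06)-atz(c,(339.7,149),.06);l=atz(c,(290,197.5),.042)-atz(c,(225,197.5),.042)
print(np.degrees(np.arctan2(d[1],d[0]))+90,np.degrees(np.arctan2(l[1],l[0])))
h[2]=.12;plan((h,down(108)));
E
```

```text
h [0.45116423 0.42135601 0.06      ] bottle top [0.59300451 0.46822343 0.16      ] base [0.62073226 0.48826125 0.        ]
108.87359440916735 107.62479953266504
turn [-0.     0.001 -0.006] (0.3 deg) then shift mm [  3.7  23.3 129.3]
```

carry_out --rows '[{"tx": 4, "ty": 23, "tz": 0, "ax": 0, "ay": 0, "az": -0.006}, {"tx": 0, "ty": 0, "tz": 40, "ax": 0, "ay": 0, "az": 0}, {"tx": 0, "ty": 0, "tz": 40, "ax": 0, "ay": 0, "az": 0}, {"tx": 0, "ty": 0, "tz": 40, "ax": 0, "ay": 0, "az": 0}, {"tx": 0, "ty": 0, "tz": 30, "ax": 0, "ay": 0, "az": 0}, {"tx": 0, "ty": 0, "tz": 0, "ax": 0, "ay": 0, "az": 0}, {"tx": 0, "ty": 0, "tz": 0, "ax": 0, "ay": 0, "az": 0}, {"tx": 0, "ty": 0, "tz": 0, "ax": 0, "ay": 0, "az": 0}]'

```text
time_s: 17.3
eef_pos: [0.4517, 0.4233, 0.1008]
ee_rot: [[-0.95, -0.311, 0.003], [-0.311, 0.95, 0.003], [-0.004, 0.002, -1.0]]
ft_force: [0.6, 0.5, 0.5]
width: 0.0854
grip_force: 0.0
```

```bash
python3 - <<'E'
from h import *
s=read_state();print(s['eef_pos']);plan(((.4512,.4214,.0415),down(108)))
E
```

```text
[0.45170951 0.42328564 0.10081854]
turn [0.002 0.004 0.002] (0.2 deg) then shift mm [ 1.1 -1.6 59.3]
```

carry_out --rows '[{"tx": 1, "ty": -1.5, "tz": 20, "ax": 0, "ay": 0, "az": 0}, {"tx": 0, "ty": 0, "tz": 20, "ax": 0, "ay": 0, "az": 0}, {"tx": 0, "ty": 0, "tz": 18, "ax": 0, "ay": 0, "az": 0}, {"tx": 0, "ty": 0, "tz": 0, "ax": 0, "ay": 0, "az": 0}, {"tx": 0, "ty": 0, "tz": 0, "ax": 0, "ay": 0, "az": 0}, {"tx": 0, "ty": 0, "tz": 0, "ax": 0, "ay": 0, "az": 0}]'

```text
time_s: 17.9
eef_pos: [0.451, 0.4216, 0.0425]
ee_rot: [[-0.95, -0.311, 0.002], [-0.311, 0.95, 0.002], [-0.003, 0.002, -1.0]]
ft_force: [-0.7, 0.2, 0.0]
width: 0.0856
grip_force: 0.0
```

carry_out --rows '[{"tx": 0, "ty": 0, "tz": 0, "ax": 0, "ay": 0, "az": 0}, {"tx": 0, "ty": 0, "tz": 0, "ax": 0, "ay": 0, "az": 0}, {"tx": 0, "ty": 0, "tz": 0, "ax": 0, "ay": 0, "az": 0}, {"tx": 0, "ty": 0, "tz": 0, "ax": 0, "ay": 0, "az": 0}, {"tx": 0, "ty": 0, "tz": 0, "ax": 0, "ay": 0, "az": 0}, {"tx": 0, "ty": 0, "tz": 0, "ax": 0, "ay": 0, "az": 0}, {"tx": 0, "ty": 0, "tz": 0, "ax": 0, "ay": 0, "az": 0}, {"tx": 0, "ty": 0, "tz": 0, "ax": 0, "ay": 0, "az": 0}]' --fingers 1 --force 115

```text
time_s: 18.7
eef_pos: [0.4498, 0.4205, 0.0404]
ee_rot: [[-0.95, -0.311, 0.0], [-0.311, 0.95, 0.0], [-0.0, 0.0, -1.0]]
ft_force: [0.1, -0.5, 0.7]
width: 0.0056
grip_force: 112.6
```

carry_out --rows '[{"tx": 0, "ty": 0, "tz": -5, "ax": 0, "ay": 0, "az": 0}, {"tx": 0, "ty": 0, "tz": -10, "ax": 0, "ay": 0, "az": 0}, {"tx": 0, "ty": 0, "tz": -15, "ax": 0, "ay": 0, "az": 0}, {"tx": 0, "ty": 0, "tz": -15, "ax": 0, "ay": 0, "az": 0}, {"tx": 0, "ty": 0, "tz": -15, "ax": 0, "ay": 0, "az": 0}, {"tx": 0, "ty": 0, "tz": -20, "ax": 0, "ay": 0, "az": 0}, {"tx": 0, "ty": 0, "tz": -20, "ax": 0, "ay": 0, "az": 0}, {"tx": 0, "ty": 0, "tz": -20, "ax": 0, "ay": 0, "az": 0}, {"tx": 0, "ty": 0, "tz": -20, "ax": 0, "ay": 0, "az": 0}, {"tx": 0, "ty": 0, "tz": -20, "ax": 0, "ay": 0, "az": 0}, {"tx": 0, "ty": 0, "tz": -20, "ax": 0, "ay": 0, "az": 0}, {"tx": 0, "ty": 0, "tz": -20, "ax": 0, "ay": 0, "az": 0}, {"tx": 0, "ty": 0, "tz": -10, "ax": 0, "ay": 0, "az": 0}, {"tx": 0, "ty": 0, "tz": 0, "ax": 0, "ay": 0, "az": 0}, {"tx": 0, "ty": 0, "tz": 0, "ax": 0, "ay": 0, "az": 0}]'

```text
time_s: 20.2
eef_pos: [0.4495, 0.4201, 0.2501]
ee_rot: [[-0.95, -0.311, -0.0], [-0.311, 0.95, -0.0], [0.0, -0.0, -1.0]]
ft_force: [-0.2, -0.0, -2.1]
width: 0.0053
grip_force: 112.7
```

```bash
python3 - <<'E'
from h import *
s=read_state();p=np.array(s['eef_pos']);R=np.array(s['ee_rot']);print(p,np.round(s['joints'],1),s['ft_force'],s['time_s'])
G=p+R@[0,0,-.0187]
c=read_camera('wrist');cv2.imwrite('pics/w6.png',c['img'][:,:,::-1]);np.savez('w6.npz',**c)
S=read_camera('scene');cv2.imwrite('pics/s6.png',S['img'][:,:,::-1]);np.savez('s6.npz',**S)
a=np.radians(108);X=np.array([np.cos(a),np.sin(a),0]);Y=np.array([-np.sin(a),np.cos(a),0]);Z=np.array([0,0,1.])
for th in(0,-5,5):   # th: lip droop
    t=np.radians(th);x=X*np.cos(t)+Z*np.sin(t);z=Z*np.cos(t)-X*np.sin(t)
    P=[G+x*(u-73)/1e3+Y*v/1e3+z*(w-60)/1e3 for u,v,w in((-57,-30,42),(-57,30,42),(41,-30,42),(41,30,42))]
    print(th,px(c,P).round(0).tolist(),px(S,P).round(0).tolist())
q=px(S,[G])[0].astype(int);print(q)
w=crop(c['img'],120,60,240,180,2);sc=crop(S['img'],int(q[0])-70,int(q[1])-45,100,90,4)
cv2.imwrite('pics/v6.png',np.hstack([w[:360,:440],sc]))
E
```

```text
[0.44953737 0.42011557 0.25008088] [-33.   23.1 -16.6  93.2   7.1  64.7  56.8] [-0.21548492 -0.01092926 -2.09084126] 20.2
0 [[57.0, 326.0], [25.0, 215.0], [248.0, 332.0], [239.0, 216.0]] [[411.0, 231.0], [412.0, 213.0], [446.0, 236.0], [447.0, 217.0]]
-5 [[40.0, 341.0], [4.0, 224.0], [244.0, 336.0], [235.0, 218.0]] [[411.0, 229.0], [412.0, 211.0], [446.0, 235.0], [446.0, 217.0]]
5 [[74.0, 314.0], [46.0, 207.0], [253.0, 329.0], [245.0, 214.0]] [[411.0, 233.0], [412.0, 215.0], [447.0, 236.0], [447.0, 218.0]]
[459 224]
```

```bash
python3 - <<'E'
from h import *
c=dict(np.load('w6.npz'));g=cv2.cvtColor(c['img'],cv2.COLOR_RGB2GRAY)
for r in (205,225,240,280,300,318,330): print(r,[int(v) for v in g[r,0:130:4]])
l=cv2.createLineSegmentDetector().detect(cv2.GaussianBlur(g,(0,0),1))[0][:,0]
for s in l:
    if np.hypot(*(s[2:]-s[:2]))>35 and s[[0,2]].max()<270 and s[[1,3]].min()>150: print(s.round(0))
E
```

```text
205 [151, 151, 156, 158, 155, 149, 150, 158, 152, 154, 152, 147, 72, 163, 166, 160, 166, 48, 57, 54, 58, 52, 54, 57, 51, 57, 56, 54, 56, 58, 53, 55, 63]
225 [148, 150, 155, 155, 157, 157, 149, 155, 160, 74, 57, 67, 64, 59, 60, 57, 63, 61, 63, 61, 59, 60, 64, 62, 68, 59, 59, 60, 58, 61, 59, 58, 62]
240 [151, 150, 151, 151, 152, 155, 152, 152, 151, 157, 149, 145, 114, 157, 165, 162, 158, 160, 171, 66, 60, 62, 60, 57, 58, 62, 59, 62, 59, 61, 65, 61, 63]
280 [160, 169, 165, 161, 168, 160, 166, 166, 162, 166, 161, 162, 170, 161, 166, 167, 159, 164, 165, 166, 160, 49, 59, 58, 60, 60, 59, 60, 59, 115, 138, 138, 142]
300 [158, 163, 166, 159, 168, 157, 163, 165, 165, 165, 160, 166, 159, 169, 160, 157, 170, 157, 163, 156, 161, 164, 174, 59, 59, 59, 52, 52, 57, 56, 57, 56, 55]
318 [165, 161, 169, 166, 157, 166, 156, 163, 155, 161, 160, 151, 166, 162, 157, 168, 163, 165, 58, 61, 53, 58, 58, 56, 56, 56, 61, 57, 53, 56, 54, 60, 60]
330 [157, 158, 163, 152, 151, 154, 160, 160, 163, 165, 166, 160, 158, 162, 158, 156, 160, 158, 166, 165, 170, 171, 160, 153, 141, 139, 133, 130, 126, 127, 129, 127, 126]
[ 81. 399. 224. 312.]
[ 81. 196. 256. 197.]
[ 34. 220.  80. 198.]
[ 88. 299.  70. 227.]
[191. 331.  93. 327.]
[227. 181. 146. 181.]
[156. 244. 214. 244.]
```

```bash
cat > place.py <<'E'
from h import *
def tgt(back,up,lat=1.6,lean=2.3):
    y=98.05;R=down(y,lean);g=stp((0,304.5+back,250+up));return g+R@[lat/1e3,0,.0187],R
E
python3 - <<'E'
from place import *
T=read_camera('top');S=read_camera('scene')
P=[stp((44,309,195)),stp((-44,309,195)),stp((0,0,85))]
q=px(T,P);print('top crop px',((q-[205,148])*4).round(0).tolist());q=px(S,P);print('scene crop',((q-[200,170])*3).round(0).tolist())
plan((stp((0,304.5+60,250+60)),down(98.05,2.3)),tgt(4,12),tgt(4,0))
c=dict(np.load('w5.npz'));print('wrist5 screws',atz(c,(41,15),.01),atz(c,(53,244),.01))
st=np.load('st.npy')
for p in((41,15),(53,244)):
    d=atz(c,p,.01)[:2]-st[:2];co,si=np.cos(st[2]),np.sin(st[2]);print(co*d[0]+si*d[1],-si*d[0]+co*d[1])
c=dict(np.load('w2.npz'))
for p in((250.5,203),(597,80)):
    d=atz(c,p,.01)[:2]-st[:2];print(co*d[0]+si*d[1],-si*d[0]+co*d[1])
E
```

```text
top crop px [[296.0, 145.0], [308.0, 240.0], [631.0, 163.0]]
scene crop [[444.0, 176.0], [470.0, 105.0], [183.0, 112.0]]
turn [0.039 0.002 0.176] (10.3 deg) then shift mm [ -28.7 -244.7  -51.2]
turn [0. 0. 0.] (0.0 deg) then shift mm [  1.6 -54.   68.9]
turn [0. 0. 0.] (0.0 deg) then shift mm [ 0.   0.5 12. ]
wrist5 screws [0.39481902 0.08348633 0.01      ] [0.65229103 0.12093008 0.01      ]
-0.12974418540005697 0.28149283353121074
0.1304342061686222 0.28252854683472045
0.13038668862828673 -0.1280730042289509
0.1309932430069746 0.28293157970868915
```

```bash
python3 - <<'E'
import numpy as np
np.save('st.npy',np.array([.5624,-.1751,np.radians(8.2)]))
E
sed -i 's/98.05/98.2/' place.py; python3 - <<'E'
from place import *
plan(tgt(60,60),tgt(4,12),tgt(4,0))
E
```

```text
turn [0.039 0.002 0.173] (10.2 deg) then shift mm [ -25.5 -242.8  -32.5]
turn [0. 0. 0.] (0.0 deg) then shift mm [  0.  -54.   50.2]
turn [0. 0. 0.] (0.0 deg) then shift mm [ 0.   0.5 12. ]
```

carry_out --rows '[{"tx": 0, "ty": 0, "tz": -8, "ax": 0.013, "ay": 0, "az": 0.03}, {"tx": 0, "ty": 0, "tz": -12, "ax": 0.013, "ay": 0, "az": 0.045}, {"tx": 0, "ty": 0, "tz": -12, "ax": 0.013, "ay": 0, "az": 0.05}, {"tx": 0, "ty": -6, "tz": 0, "ax": 0, "ay": 0, "az": 0.048}, {"tx": -2, "ty": -14, "tz": 0, "ax": 0, "ay": 0, "az": 0}, {"tx": -2.5, "ty": -22, "tz": 0, "ax": 0, "ay": 0, "az": 0}, {"tx": -2.5, "ty": -22, "tz": 0, "ax": 0, "ay": 0, "az": 0}, {"tx": -2.5, "ty": -22, "tz": 0, "ax": 0, "ay": 0, "az": 0}, {"tx": -2.5, "ty": -22, "tz": 0, "ax": 0, "ay": 0, "az": 0}, {"tx": -2.5, "ty": -22, "tz": 0, "ax": 0, "ay": 0, "az": 0}, {"tx": -2.5, "ty": -22, "tz": 0, "ax": 0, "ay": 0, "az": 0}, {"tx": -2.5, "ty": -22, "tz": 0, "ax": 0, "ay": 0, "az": 0}, {"tx": -2.5, "ty": -22, "tz": 0, "ax": 0, "ay": 0, "az": 0}, {"tx": -2.5, "ty": -22, "tz": 0, "ax": 0, "ay": 0, "az": 0}, {"tx": -1, "ty": -16, "tz": 0, "ax": 0, "ay": 0, "az": 0}, {"tx": 0, "ty": -8, "tz": 0, "ax": 0, "ay": 0, "az": 0}, {"tx": 0, "ty": 0, "tz": 0, "ax": 0, "ay": 0, "az": 0}, {"tx": 0, "ty": 0, "tz": 0, "ax": 0, "ay": 0, "az": 0}, {"tx": 0, "ty": 0, "tz": 0, "ax": 0, "ay": 0, "az": 0}]'

```text
time_s: 22.3
eef_pos: [0.5093, 0.1865, 0.2916]
ee_rot: [[-0.989, -0.145, 0.01], [-0.145, 0.989, -0.037], [-0.004, -0.038, -0.999]]
ft_force: [0.4, -1.0, -2.0]
width: 0.0053
grip_force: 112.7
```

```bash
python3 - <<'E'
from place import *
s=read_state();print(s['eef_pos'],np.round(s['joints'],1),s['ft_force'])
plan(tgt(4,25),tgt(4,12),tgt(4,0))
E
```

```text
[0.50927007 0.18645801 0.29161517] [-17.1  13.1  -8.6 100.6   4.4  66.9  71.1] [ 0.4330645  -0.98964168 -2.01058411]
turn [0.002 0.004 0.002] (0.3 deg) then shift mm [  0.6 -56.2  37.6]
turn [0. 0. 0.] (0.0 deg) then shift mm [ 0.   0.5 13. ]
turn [0. 0. 0.] (0.0 deg) then shift mm [ 0.   0.5 12. ]
```

carry_out --rows '[{"tx": 0.5, "ty": -10, "tz": 0, "ax": 0, "ay": 0.004, "az": 0}, {"tx": 0, "ty": -16, "tz": 4, "ax": 0, "ay": 0, "az": 0}, {"tx": 0, "ty": -16, "tz": 8, "ax": 0, "ay": 0, "az": 0}, {"tx": 0, "ty": -10, "tz": 12, "ax": 0, "ay": 0, "az": 0}, {"tx": 0, "ty": -4, "tz": 12, "ax": 0, "ay": 0, "az": 0}, {"tx": 0, "ty": 0, "tz": 0, "ax": 0, "ay": 0, "az": 0}, {"tx": 0, "ty": 0, "tz": 0, "ax": 0, "ay": 0, "az": 0}, {"tx": 0, "ty": 0, "tz": 0, "ax": 0, "ay": 0, "az": 0}]'

```text
time_s: 23.1
eef_pos: [0.5176, 0.1295, 0.2583]
ee_rot: [[-0.99, -0.144, 0.007], [-0.144, 0.989, -0.038], [-0.001, -0.038, -0.999]]
ft_force: [0.2, 0.0, -1.0]
width: 0.0056
grip_force: 112.7
```

```bash
python3 - <<'E'
from place import *
s=read_state();print(s['eef_pos'],s['ft_force'])
plan(tgt(4,12),tgt(4,0))
c=read_camera('wrist');S=read_camera('scene');np.savez('w7.npz',**c)
G=np.array(s['eef_pos'])+np.array(s['ee_rot'])@[0,0,-.0187]
print(px(S,[G]),px(c,[stp((44,309,195)),stp((-44,309,195)),stp((44,187,193)),stp((-44,187,193))]))
q=px(S,[G])[0].astype(int)
w=cv2.resize(c['img'][:,:,::-1],(480,300));sc=crop(S['img'],int(q[0])-60,int(q[1])-35,80,75,4)
cv2.imwrite('pics/v7.png',np.hstack([w,sc]))
E
```

```text
[0.51758565 0.1295032  0.25826567] [ 0.22387653  0.0324801  -0.95093133]
turn [0.002 0.001 0.002] (0.2 deg) then shift mm [ 0.7  0.5 14.9]
turn [0. 0. 0.] (0.0 deg) then shift mm [ 0.   0.5 12. ]
[[354.89864944 201.45691931]] [[319.83625895 288.41038324]
 [320.70916026 156.82180688]
 [144.08990469 281.49094388]
 [122.12724232 155.66400831]]
```

View pics/v7.png

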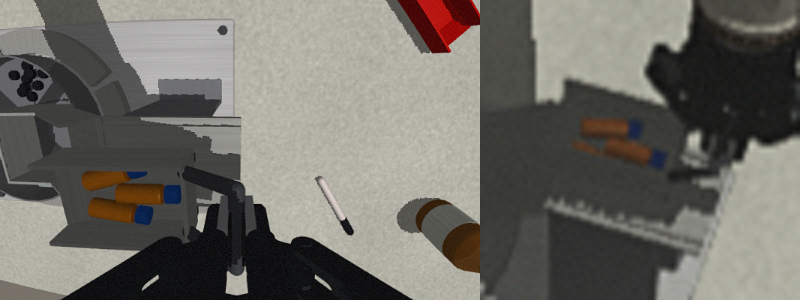

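carry_out --rows '[{"tx": 0.5, "ty": 0.5, "tz": 5, "ax": 0, "ay": 0, "az": 0}, {"tx": 0, "ty": 0, "tz": 5, "ax": 0, "ay": 0, "az": 0}, {"tx": 0, "ty": 0, "tz": 5, "ax": 0, "ay": 0, "az": 0}, {"tx": 0, "ty": 0, "tz": 4, "ax": 0, "ay": 0, "az": 0}, {"tx": 0, "ty": 0, "tz": 0, "ax": 0, "ay": 0, "az": 0}, {"tx": 0, "ty": 0, "tz": 0, "ax": 0, "ay": 0, "az": 0}]'

```text
time_s: 23.8
eef_pos: [0.517, 0.1281, 0.2388]
ee_rot: [[-0.99, -0.143, 0.006], [-0.143, 0.989, -0.038], [-0.0, -0.039, -0.999]]
ft_force: [0.2, -0.3, -1.2]
width: 0.0049
grip_force: 112.7
```

carry_out --rows '[{"tx": 0, "ty": 0, "tz": 2, "ax": 0, "ay": 0, "az": 0}, {"tx": 0, "ty": 0, "tz": 2, "ax": 0, "ay": 0, "az": 0}, {"tx": 0, "ty": 0, "tz": 2, "ax": 0, "ay": 0, "az": 0}, {"tx": 0, "ty": 0, "tz": 0, "ax": 0, "ay": 0, "az": 0}, {"tx": 0, "ty": 0, "tz": 0, "ax": 0, "ay": 0, "az": 0}]'

```text
time_s: 24.3
eef_pos: [0.517, 0.1279, 0.2329]
ee_rot: [[-0.99, -0.143, 0.006], [-0.143, 0.989, -0.038], [-0.0, -0.039, -0.999]]
ft_force: [0.9, -0.0, -1.8]
width: 0.0052
grip_force: 112.7
```

```bash
python3 - <<'E'
from place import *
s=read_state();print(s['eef_pos'],s['ft_force'],s['wrist_torque'])
plan(tgt(4,0))
E
```

```text
[0.51696738 0.12785119 0.23288497] [ 0.87640941 -0.04787282 -1.76231872] [ 0.1773426  -0.04711737 -0.03020958]
turn [0.001 0.    0.   ] (0.1 deg) then shift mm [-0.2  1.5  1.5]
```

carry_out --rows '[{"tx": 0, "ty": 1, "tz": 1, "ax": 0, "ay": 0, "az": 0}, {"tx": 0, "ty": 0, "tz": 1, "ax": 0, "ay": 0, "az": 0}, {"tx": 0, "ty": 0, "tz": 0, "ax": 0, "ay": 0, "az": 0}, {"tx": 0, "ty": 0, "tz": 0, "ax": 0, "ay": 0, "az": 0}]'

```text
time_s: 24.7
eef_pos: [0.5169, 0.1288, 0.2309]
ee_rot: [[-0.99, -0.143, 0.006], [-0.143, 0.989, -0.038], [-0.0, -0.039, -0.999]]
ft_force: [-0.1, -0.6, -2.5]
width: 0.0051
grip_force: 112.7
```

carry_out --rows '[{"tx": 0, "ty": 0, "tz": 1, "ax": 0, "ay": 0, "az": 0}, {"tx": 0, "ty": 0, "tz": 1, "ax": 0, "ay": 0, "az": 0}, {"tx": 0, "ty": 0, "tz": 0, "ax": 0, "ay": 0, "az": 0}, {"tx": 0, "ty": 0, "tz": 0, "ax": 0, "ay": 0, "az": 0}]'

```text
time_s: 25.1
eef_pos: [0.5173, 0.1288, 0.2294]
ee_rot: [[-0.99, -0.143, 0.007], [-0.143, 0.989, -0.038], [-0.002, -0.039, -0.999]]
ft_force: [-0.1, 0.1, 1.8]
width: 0.0054
grip_force: 113.2
```

carry_out --rows '[{"tx": 0, "ty": 0, "tz": 0.5, "ax": 0, "ay": 0, "az": 0}, {"tx": 0, "ty": 0, "tz": 0, "ax": 0, "ay": 0, "az": 0}]'

```text
time_s: 25.3
eef_pos: [0.5173, 0.1288, 0.2288]
ee_rot: [[-0.99, -0.143, 0.007], [-0.143, 0.989, -0.038], [-0.002, -0.039, -0.999]]
ft_force: [0.5, 0.6, 4.2]
width: 0.0053
grip_force: 113.3
```

carry_out --rows '[{"tx": 0, "ty": 0, "tz": 0, "ax": 0, "ay": 0, "az": 0}, {"tx": 0, "ty": 0, "tz": 0, "ax": 0, "ay": 0, "az": 0}, {"tx": 0, "ty": 0, "tz": 0, "ax": 0, "ay": 0, "az": 0}, {"tx": 0, "ty": 0, "tz": -15, "ax": 0, "ay": 0, "az": 0}, {"tx": 0, "ty": 0, "tz": -25, "ax": 0, "ay": 0, "az": 0}, {"tx": 0, "ty": 0, "tz": -30, "ax": 0, "ay": 0, "az": 0}, {"tx": 0, "ty": 0, "tz": 0, "ax": 0, "ay": 0, "az": 0}, {"tx": 0, "ty": 0, "tz": 0, "ax": 0, "ay": 0, "az": 0}]' --fingers 0.4

```text
time_s: 26.1
eef_pos: [0.5167, 0.1314, 0.2987]
ee_rot: [[-0.99, -0.143, 0.007], [-0.143, 0.989, -0.038], [-0.002, -0.039, -0.999]]
ft_force: [-0.6, -0.6, -0.3]
width: 0.0513
grip_force: 0.0
```

```bash
python3 - <<'E'
from place import *
s=read_state();print(s['eef_pos'],s['ft_force'],s['width'])
c=read_camera('wrist');np.savez('w8.npz',**c)
g=cv2.cvtColor(c['img'],cv2.COLOR_RGB2GRAY)
ax=stp((0,1,0))-stp((0,0,0))
def T(u,v,w,back=0): return stp((-v,231.5+back+u,190+w))
P=[(73,-25,60),(73,25,60),(41,-30,36),(41,30,36),(-57,-30,42),(-57,30,42)]
print(px(c,[T(*p) for p in P]).round(0).tolist(),px(c,[T(*p,4) for p in P]).round(0).tolist())
l=cv2.createLineSegmentDetector().detect(cv2.GaussianBlur(g,(0,0),1))[0][:,0]
q=px(c,[T(*p,2) for p in P]);lo=q.min(0)-40;hi=q.max(0)+40
for s in l:
    if np.hypot(*(s[2:]-s[:2]))>25 and (s[:2]>lo).all() and (s[2:]<hi).all()and (s[2:]>lo).all() and (s[:2]<hi).all(): print(s.round(0))
hsv=cv2.cvtColor(c['img'],cv2.COLOR_RGB2HSV)
o=((hsv[...,0]<20)&(hsv[...,1]>150)&(hsv[...,2]>60)).astype(np.uint8)
n,_,st,ce=cv2.connectedComponentsWithStats(o);print([(list(map(int,st[i])),ce[i].round()) for i in range(1,n) if st[i,4]>60])
E
```

```text
[0.51668491 0.13142888 0.29870714] [-0.62019436 -0.64834064 -0.33457313] 0.05129034681138312
[[309.0, 275.0], [308.0, 196.0], [264.0, 263.0], [259.0, 177.0], [122.0, 263.0], [106.0, 178.0]] [[315.0, 275.0], [315.0, 196.0], [270.0, 263.0], [266.0, 177.0], [128.0, 263.0], [112.0, 178.0]]
[257. 264. 259. 307.]
[205. 312. 223. 276.]
[319. 186. 318. 281.]
[311. 286. 263. 257.]
[278. 250. 303. 264.]
[304. 263. 303. 207.]
[237. 268. 127. 266.]
[278. 186. 311. 188.]
[317. 147. 191. 145.]
[252. 166. 277. 170.]
[193. 149. 252. 155.]
[291. 145. 318. 145.]
[128. 257. 108. 240.]
[108. 242.  75. 253.]
[317. 157. 246. 157.]
[ 82. 205.  69. 143.]
[320. 149. 319. 182.]
[ 88. 149.  95. 184.]
[235. 310. 251. 263.]
[124. 260.  81. 260.]
[234. 278. 221. 309.]
[300. 205. 263. 197.]
[188. 186. 216. 187.]
[168. 226. 226. 229.]
[199. 208. 239. 209.]
[162. 205. 188. 187.]
[([506, 0, 109, 72, 3513], array([562.,  27.])), ([158, 187, 47, 38, 862], array([180., 207.])), ([164, 210, 78, 38, 1677], array([203., 229.])), ([580, 286, 59, 54, 1889], array([609., 313.]))]
```

```bash
python3 - <<'E'
from place import *
s=read_state();print(np.round(s['joints'],1))
p,R=tgt(1.5,-.5,1,27);plan((p-R[:,2]*.06,R),(p,R))
E
```

```text
[-12.9  11.7  -6.6 101.5   3.8  67.4  77.3]
turn [ 0.432 -0.     0.   ] (24.8 deg) then shift mm [-1.2 18.6  3.4]
turn [0. 0. 0.] (0.0 deg) then shift mm [ 0. -0. 60.]
```

carry_out --rows '[{"tx": 0, "ty": 0, "tz": 0, "ax": 0.108, "ay": 0, "az": 0}, {"tx": 0, "ty": 0, "tz": 0, "ax": 0.108, "ay": 0, "az": 0}, {"tx": 0, "ty": 0, "tz": 0, "ax": 0.108, "ay": 0, "az": 0}, {"tx": 0, "ty": 0, "tz": 0, "ax": 0.108, "ay": 0, "az": 0}, {"tx": -1, "ty": 18.5, "tz": 0, "ax": 0, "ay": 0, "az": 0}, {"tx": 0, "ty": 0, "tz": 10, "ax": 0, "ay": 0, "az": 0}, {"tx": 0, "ty": 0, "tz": 15, "ax": 0, "ay": 0, "az": 0}, {"tx": 0, "ty": 0, "tz": 0, "ax": 0, "ay": 0, "az": 0}, {"tx": 0, "ty": 0, "tz": 0, "ax": 0, "ay": 0, "az": 0}, {"tx": 0, "ty": 0, "tz": 0, "ax": 0, "ay": 0, "az": 0}]'

```text
time_s: 27.15
eef_pos: [0.5171, 0.1364, 0.2682]
ee_rot: [[-0.99, -0.126, 0.065], [-0.142, 0.883, -0.448], [-0.001, -0.453, -0.892]]
ft_force: [-0.1, -0.7, -0.5]
width: 0.0509
grip_force: 0.0
```

```bash
python3 - <<'E'
from place import *
s=read_state();print(s['eef_pos'],np.round(s['joints'],1),s['ft_force'])
p,R=tgt(1.5,-.5,1,27);plan((p,R))
E
```

```text
[0.51705951 0.1364427  0.26815165] [-27.7  19.6  -7.5 100.4  27.4  75.   52.4] [-0.13765227 -0.68448286 -0.52208797]
turn [ 0.002  0.001 -0.001] (0.1 deg) then shift mm [ 0.6  0.6 39.3]
```

carry_out --rows '[{"tx": 0.5, "ty": 0.5, "tz": 13, "ax": 0, "ay": 0, "az": 0}, {"tx": 0, "ty": 0, "tz": 13, "ax": 0, "ay": 0, "az": 0}, {"tx": 0, "ty": 0, "tz": 11, "ax": 0, "ay": 0, "az": 0}, {"tx": 0, "ty": 0, "tz": 0, "ax": 0, "ay": 0, "az": 0}, {"tx": 0, "ty": 0, "tz": 0, "ax": 0, "ay": 0, "az": 0}]'

```text
time_s: 27.65
eef_pos: [0.5184, 0.12, 0.234]
ee_rot: [[-0.99, -0.127, 0.064], [-0.143, 0.882, -0.449], [0.0, -0.454, -0.891]]
ft_force: [-0.5, -0.1, 0.9]
width: 0.0513
grip_force: 0.0
```

carry_out --rows '[{"tx": 0, "ty": 0, "tz": 0, "ax": 0, "ay": 0, "az": 0}, {"tx": 0, "ty": 0, "tz": 0, "ax": 0, "ay": 0, "az": 0}, {"tx": 0, "ty": 0, "tz": 0, "ax": 0, "ay": 0, "az": 0}, {"tx": 0, "ty": 0, "tz": 0, "ax": 0, "ay": 0, "az": 0}, {"tx": 0, "ty": 0, "tz": 0, "ax": 0, "ay": 0, "az": 0}, {"tx": 0, "ty": 0, "tz": 0, "ax": 0, "ay": 0, "az": 0}]' --fingers 1 --force 80

```text
time_s: 28.25
eef_pos: [0.5189, 0.1207, 0.235]
ee_rot: [[-0.99, -0.127, 0.066], [-0.143, 0.882, -0.448], [-0.002, -0.453, -0.891]]
ft_force: [0.3, 1.1, 3.0]
width: 0.0062
grip_force: 78.4
```

```bash
python3 - <<'E'
from place import *
s=read_state();p=np.array(s['eef_pos']);R=np.array(s['ee_rot'])
piv=stp((0,194,190));d=R.T@(piv-p);print('pivot in tool mm',d*1000,s['ft_force'])
g=p+R@[0,0,-.0187];st=np.load('st.npy');v=g-piv;print('bar rel pivot',-np.sin(st[2])*v[0]+np.cos(st[2])*v[1],v[2])
for f in(.1,.12):
    Rf=Ro.from_rotvec([-f,0,0]).as_matrix();print(f,np.round((d-Rf@d)*1000,2))
E
```

```text
pivot in tool mm [ -0.68152266 -73.22101525  87.69101364] [0.29111947 1.11393048 3.03521028]
bar rel pivot 0.11348859969186421 0.061647615769187536
0.1 [ 0.   -9.12 -6.87]
0.12 [  0.   -11.02  -8.13]
```

```bash
python3 - <<'E'
from place import *
s=read_state();p=np.array(s['eef_pos']);R=np.array(s['ee_rot'])
g=p+R@[0,0,-.0187];ey=stp((0,1000,0))-stp((0,0,0));piv=g-ey*.1105-[0,0,.060];d=R.T@(piv-p);print(d*1000)
for f in(.05,.1):
    Rf=Ro.from_rotvec([-f,0,0]).as_matrix();print(f,np.round((d-Rf@d)*1000,2))
E
```

```text
[  0.1731389  -71.30382738  84.86632766]
0.05 [-0.   -4.33 -3.46]
0.1 [ 0.   -8.83 -6.69]
```

carry_out --rows '[{"tx": 0, "ty": -0.9, "tz": -1.8, "ax": 0, "ay": 0, "az": 0}, {"tx": 0, "ty": -4.33, "tz": -3.46, "ax": -0.05, "ay": 0, "az": 0}, {"tx": 0, "ty": -8.83, "tz": -6.69, "ax": -0.1, "ay": 0, "az": 0}, {"tx": 0, "ty": -8.83, "tz": -6.69, "ax": -0.1, "ay": 0, "az": 0}, {"tx": 0, "ty": -8.83, "tz": -6.69, "ax": -0.1, "ay": 0, "az": 0}, {"tx": 0, "ty": -8.83, "tz": -6.69, "ax": -0.1, "ay": 0, "az": 0}]'

```text
time_s: 28.85
eef_pos: [0.5226, 0.0915, 0.2771]
ee_rot: [[-0.99, -0.143, 0.004], [-0.143, 0.99, -0.016], [-0.001, -0.017, -1.0]]
ft_force: [0.0, -0.9, -2.2]
width: 0.0062
grip_force: 78.2
```

carry_out --rows '[{"tx": 0, "ty": -8.83, "tz": -6.69, "ax": -0.1, "ay": 0, "az": 0}, {"tx": 0, "ty": -8.83, "tz": -6.69, "ax": -0.1, "ay": 0, "az": 0}, {"tx": 0, "ty": -8.83, "tz": -6.69, "ax": -0.1, "ay": 0, "az": 0}, {"tx": 0, "ty": -8.83, "tz": -6.69, "ax": -0.1, "ay": 0, "az": 0}, {"tx": 0, "ty": 0, "tz": 0, "ax": 0, "ay": 0, "az": 0}, {"tx": 0, "ty": 0, "tz": 0, "ax": 0, "ay": 0, "az": 0}]'

```text
time_s: 29.45
eef_pos: [0.5286, 0.0524, 0.2986]
ee_rot: [[-0.99, -0.13, -0.051], [-0.14, 0.92, 0.367], [-0.001, 0.37, -0.929]]
ft_force: [-0.2, 0.5, 1.4]
width: 0.0061
grip_force: 78.6
```

```bash
cat > v.py <<'E'
from place import *
import sys
s=read_state();p=np.array(s['eef_pos']);R=np.array(s['ee_rot']);g=p+R@[0,0,-.0187]
v=g-stp((0,194,190));ey=stp((0,1000,0))-stp((0,0,0));print('bar rel stop',v@ey*1e3,v[2]*1e3,'lean',np.degrees(np.arcsin(-R[2,1])),s['ft_force'].round(1) if hasattr(s['ft_force'],'round') else s['ft_force'],np.round(s['joints'],0),s['time_s'])
for n in('wrist','scene','top'):
    c=read_camera(n);h=cv2.cvtColor(c['img'],cv2.COLOR_RGB2HSV)
    o=((h[...,0]>5)&(h[...,0]<20)&(h[...,1]>120)&(h[...,2]>40)).astype(np.uint8)
    b=((h[...,0]>105)&(h[...,0]<128)&(h[...,1]>120)&(h[...,2]>40)).astype(np.uint8)
    for nm,m in(('or',o),('bl',b)):
        k,_,st,ce=cv2.connectedComponentsWithStats(m);print(n,nm,[(ce[i].astype(int).tolist(),int(st[i,4])) for i in range(1,k) if st[i,4]>(4 if n!='wrist' else 40)])
    print(n,'lip',px(c,[stp((0,172,190))])[0].round(),'outlet',px(c,[stp((0,68,88))])[0].round(),'bin',px(c,[stp((0,68,40))])[0].round())
E
python3 v.py
```

```text
bar rel stop 29.098919742499362 125.9667766621615 lean -21.740543192303978 [-0.2  0.5  1.4] [  9.  15.  -5. 101. -21.  71. 111.] 29.45
wrist or [([23, 167], 70), ([71, 201], 544), ([37, 205], 374), ([465, 229], 287), ([514, 253], 1731)]
wrist bl [([38, 167], 143), ([95, 207], 305), ([53, 215], 240)]
wrist lip [175. 218.] outlet [ 48. 195.] bin [ 63. 181.]
scene or [([276, 209], 7), ([443, 302], 5), ([451, 316], 145)]
scene bl [([213, 142], 8), ([218, 146], 8), ([208, 147], 6), ([223, 149], 6), ([212, 150], 6), ([228, 152], 8), ([223, 157], 7), ([280, 207], 8), ([272, 222], 8)]
scene lip [310. 205.] outlet [281. 213.] bin [281. 220.]
top or [([191, 166], 7), ([191, 177], 78), ([10, 284], 779)]
top bl [([425, 224], 8), ([438, 226], 8), ([444, 227], 10), ([424, 231], 10), ([430, 232], 11), ([437, 233], 11), ([443, 234], 10)]
top lip [317. 191.] outlet [345. 191.] bin [344. 193.]
```

carry_out --rows '[{"tx": 0, "ty": -8.83, "tz": -6.69, "ax": -0.1, "ay": 0, "az": 0}, {"tx": 0, "ty": -8.83, "tz": -6.69, "ax": -0.1, "ay": 0, "az": 0}, {"tx": 0, "ty": 0, "tz": 0, "ax": 0, "ay": 0, "az": 0}, {"tx": 0, "ty": 0, "tz": 0, "ax": 0, "ay": 0, "az": 0}, {"tx": 0, "ty": 0, "tz": 0, "ax": 0, "ay": 0, "az": 0}, {"tx": 0, "ty": 0, "tz": 0, "ax": 0, "ay": 0, "az": 0}, {"tx": 0, "ty": 0, "tz": 0, "ax": 0, "ay": 0, "az": 0}, {"tx": 0, "ty": 0, "tz": 0, "ax": 0, "ay": 0, "az": 0}]'

```text
time_s: 30.4
eef_pos: [0.5316, 0.0333, 0.3039]
ee_rot: [[-0.99, -0.122, -0.077], [-0.144, 0.828, 0.542], [-0.002, 0.547, -0.837]]
ft_force: [1.2, -1.1, 5.3]
width: 0.006
grip_force: 79.2
```

```bash
python3 v.py
```

```text
bar rel stop 6.384102948564665 129.52823782561057 lean -33.17721599699916 [ 1.2 -1.1  5.3] [ 16.  19.  -4.  99. -30.  77. 122.] 30.4
wrist or [([626, 66], 1252), ([591, 112], 721), ([15, 192], 702), ([413, 218], 262), ([459, 237], 1347), ([2, 232], 96)]
wrist bl [([21, 149], 79), ([39, 208], 188), ([10, 239], 192)]
wrist lip [172. 220.] outlet [  9. 206.] bin [ 18. 191.]
scene or [([214, 146], 5), ([224, 161], 5), ([281, 211], 21), ([270, 222], 10), ([451, 316], 139)]
scene bl [([213, 142], 8), ([218, 146], 8), ([208, 147], 7), ([223, 149], 6), ([213, 151], 7), ([228, 152], 8), ([223, 157], 7), ([272, 227], 7)]
scene lip [310. 205.] outlet [281. 213.] bin [281. 220.]
top or [([192, 166], 10), ([190, 177], 68), ([344, 192], 20), ([10, 284], 779)]
top bl [([346, 182], 6), ([340, 189], 7), ([425, 224], 9), ([438, 226], 8), ([444, 227], 10), ([424, 231], 10), ([430, 232], 11), ([437, 233], 11), ([443, 234], 10)]
top lip [317. 191.] outlet [345. 191.] bin [344. 193.]
```

carry_out --rows '[{"tx": 0, "ty": 4.15, "tz": 3.67, "ax": 0.05, "ay": 0, "az": 0}, {"tx": 0, "ty": 8.12, "tz": 7.54, "ax": 0.1, "ay": 0, "az": 0}, {"tx": 0, "ty": 8.12, "tz": 7.54, "ax": 0.1, "ay": 0, "az": 0}, {"tx": 0, "ty": 8.12, "tz": 7.54, "ax": 0.1, "ay": 0, "az": 0}, {"tx": 0, "ty": 8.12, "tz": 7.54, "ax": 0.1, "ay": 0, "az": 0}, {"tx": 0, "ty": 8.12, "tz": 7.54, "ax": 0.1, "ay": 0, "az": 0}, {"tx": 0, "ty": 8.12, "tz": 7.54, "ax": 0.1, "ay": 0, "az": 0}, {"tx": 0, "ty": 8.12, "tz": 7.54, "ax": 0.1, "ay": 0, "az": 0}, {"tx": 0, "ty": 8.12, "tz": 7.54, "ax": 0.1, "ay": 0, "az": 0}, {"tx": 0, "ty": 4.15, "tz": 3.67, "ax": 0.05, "ay": 0, "az": 0}, {"tx": 0, "ty": 4.15, "tz": 3.67, "ax": 0.05, "ay": 0, "az": 0}, {"tx": 0, "ty": 0, "tz": 0, "ax": 0, "ay": 0, "az": 0}, {"tx": 0, "ty": 0, "tz": 0, "ax": 0, "ay": 0, "az": 0}]'

```text
time_s: 31.85
eef_pos: [0.5187, 0.1161, 0.2459]
ee_rot: [[-0.989, -0.135, 0.052], [-0.145, 0.922, -0.358], [0.001, -0.362, -0.932]]
ft_force: [-0.4, -0.0, -0.7]
width: 0.0064
grip_force: 78.6
```

```bash
python3 v.py | head -1
```

```text
bar rel stop 107.1861551598398 73.29908794349078 lean 21.206642085938952 [-0.4 -0.  -0.7] [-23.  18.  -7. 104.  24.  68.  58.] 31.85
```

carry_out --rows '[{"tx": 0, "ty": 4.15, "tz": 3.67, "ax": 0.05, "ay": 0, "az": 0}, {"tx": 0, "ty": 4.15, "tz": 3.67, "ax": 0.05, "ay": 0, "az": 0}, {"tx": 0, "ty": 0, "tz": 0, "ax": 0, "ay": 0, "az": 0}, {"tx": 0, "ty": 0.5, "tz": 1, "ax": 0, "ay": 0, "az": 0}, {"tx": 0, "ty": 0, "tz": 0, "ax": 0, "ay": 0, "az": 0}, {"tx": 0, "ty": 0, "tz": 0, "ax": 0, "ay": 0, "az": 0}]'

```text
time_s: 32.6
eef_pos: [0.519, 0.1194, 0.2359]
ee_rot: [[-0.99, -0.125, 0.065], [-0.141, 0.883, -0.448], [-0.001, -0.453, -0.892]]
ft_force: [0.3, -0.2, -0.9]
width: 0.0062
grip_force: 78.6
```

```bash
python3 v.py | head -1
```

```text
bar rel stop 112.1700394453697 62.6026285092352 lean 26.932019688393705 [ 0.3 -0.2 -0.9] [-27.  21.  -7. 103.  28.  71.  52.] 32.6
```

carry_out --rows '[{"tx": 0, "ty": 0.4, "tz": 0.8, "ax": 0, "ay": 0, "az": 0}, {"tx": 0, "ty": 0.4, "tz": 0.8, "ax": 0, "ay": 0, "az": 0}, {"tx": 0, "ty": 0, "tz": 0, "ax": 0, "ay": 0, "az": 0}, {"tx": 0, "ty": 0, "tz": 0, "ax": 0, "ay": 0, "az": 0}]'

```text
time_s: 33.15
eef_pos: [0.5188, 0.1212, 0.2347]
ee_rot: [[-0.99, -0.127, 0.067], [-0.144, 0.882, -0.448], [-0.002, -0.453, -0.891]]
ft_force: [-1.6, 1.4, 6.7]
width: 0.0063
grip_force: 79.4
```

carry_out --rows '[{"tx": 0, "ty": 0, "tz": 0, "ax": 0, "ay": 0, "az": 0}, {"tx": 0, "ty": 0, "tz": 0, "ax": 0, "ay": 0, "az": 0}, {"tx": 0, "ty": 0, "tz": 0, "ax": 0, "ay": 0, "az": 0}, {"tx": 0, "ty": 0, "tz": 0, "ax": 0, "ay": 0, "az": 0}, {"tx": 0, "ty": 0, "tz": -10, "ax": 0, "ay": 0, "az": 0}, {"tx": 0, "ty": 0, "tz": -20, "ax": 0, "ay": 0, "az": 0}, {"tx": 0, "ty": 0, "tz": -30, "ax": 0, "ay": 0, "az": 0}, {"tx": 0, "ty": 0, "tz": -30, "ax": 0, "ay": 0, "az": 0}, {"tx": 0, "ty": 0, "tz": 0, "ax": 0, "ay": 0, "az": 0}, {"tx": 0, "ty": 0, "tz": 0, "ax": 0, "ay": 0, "az": 0}]' --fingers 0.4

```text
time_s: 34.15
eef_pos: [0.5129, 0.1615, 0.3146]
ee_rot: [[-0.99, -0.127, 0.067], [-0.144, 0.883, -0.448], [-0.002, -0.453, -0.892]]
ft_force: [0.9, -1.0, -0.1]
width: 0.0511
grip_force: 0.0
```

carry_out --rows '[{"tx": 0, "ty": 40, "tz": 0, "ax": -0.1, "ay": 0, "az": 0}, {"tx": 0, "ty": 40, "tz": 0, "ax": -0.1, "ay": 0, "az": 0}, {"tx": 0, "ty": 40, "tz": 0, "ax": -0.1, "ay": 0, "az": 0}, {"tx": 0, "ty": 20, "tz": 0, "ax": -0.1, "ay": 0, "az": 0}, {"tx": 0, "ty": 0, "tz": 0, "ax": 0, "ay": 0, "az": 0}, {"tx": 0, "ty": 0, "tz": 0, "ax": 0, "ay": 0, "az": 0}, {"tx": 0, "ty": 0, "tz": 0, "ax": 0, "ay": 0, "az": 0}]'

```text
time_s: 34.85
eef_pos: [0.4941, 0.2894, 0.2668]
ee_rot: [[-0.99, -0.142, 0.01], [-0.142, 0.987, -0.072], [0.0, -0.073, -0.997]]
ft_force: [-0.5, -0.2, 0.2]
width: 0.0513
grip_force: 0.0
```

```bash
python3 v.py; python3 - <<'E'
from place import *
def T(u,v,w): return stp((-v,231.5+1+u,190+w))
P=[(73,-25,60),(73,25,60),(41,-30,36),(41,30,36),(-57,-30,42),(-57,30,42)]
R=[stp((r*np.cos(a),r*np.sin(a),z)) for r,a,z in((122,np.radians(-150),116),)]
for n in('wrist','scene','top'):
    c=read_camera(n);g=cv2.cvtColor(c['img'],cv2.COLOR_RGB2GRAY);print(n,px(c,[T(*p) for p in P]).round(0).astype(int).tolist(),'knob',px(c,R).round(1))
    np.savez(f'e_{n}.npz',**c)
    if n!='wrist':
        k=px(c,R)[0].astype(int);m=(g[k[1]-8:k[1]+9,k[0]-8:k[0]+9]<45);yy,xx=np.nonzero(m);print('dark',xx.mean()+k[0]-8,yy.mean()+k[1]-8,m.sum(),yy.min()+k[1]-8,yy.max()+k[1]-8)
    else:
        l=cv2.createLineSegmentDetector().detect(cv2.GaussianBlur(g,(0,0),1))[0][:,0]
        q=px(c,[T(*p) for p in P]);lo=q.min(0)-25;hi=q.max(0)+25
        for s in l:
            if np.hypot(*(s[2:]-s[:2]))>30 and all((s[i:i+2]>lo).all() and (s[i:i+2]<hi).all() for i in(0,2)): print(s.round(0))
E
```

```text
bar rel stop 276.9026728130628 95.40653348944068 lean 4.196776897004258 [-0.5 -0.2  0.2] [-25.  19. -13.  97.   8.  67.  57.] 34.85
wrist or [([465, 270], 159), ([443, 286], 48), ([499, 319], 1665)]
wrist bl []
wrist lip [-51. 209.] outlet [-35. 177.] bin [  1. 167.]
scene or [([281, 211], 21), ([270, 222], 10), ([451, 316], 144)]
scene bl [([213, 142], 8), ([218, 146], 8), ([208, 147], 6), ([223, 149], 6), ([212, 150], 6), ([228, 152], 8), ([223, 157], 7), ([272, 227], 8)]
scene lip [310. 205.] outlet [281. 213.] bin [281. 220.]
top or [([349, 184], 13), ([354, 187], 5), ([346, 194], 36), ([10, 284], 779)]
top bl [([346, 182], 9), ([340, 189], 7), ([425, 224], 8), ([438, 226], 8), ([444, 227], 10), ([424, 231], 10), ([430, 232], 11), ([437, 233], 11), ([443, 234], 10)]
top lip [317. 191.] outlet [345. 191.] bin [344. 193.]
wrist [[36, 288], [13, 207], [25, 273], [0, 186], [-87, 267], [-113, 187]] knob [[-146.7   93.2]]
[ 23. 269.   3. 199.]
[ 21. 195.  36. 249.]
[ 33. 178.   1. 189.]
scene [[351, 213], [356, 200], [339, 216], [345, 200], [308, 206], [314, 190]] knob [[256.  172.8]]
dark 256.8536585365854 175.58536585365854 41 171 180
top [[278, 187], [280, 201], [288, 185], [290, 202], [315, 181], [317, 197]] knob [[383.2 212.3]]
dark 383.0 211.5810810810811 74 204 217
```

```bash
python3 - <<'E'
from place import *
st=np.load('st.npy');o=stp((0,0,0))
def f(c,p):
    for z in(.045,.09):
        d=(atz(c,p,z)-o)[:2]*1e3;co,si=np.cos(st[2]),np.sin(st[2]);print(p,z,np.round([co*d[0]+si*d[1],-si*d[0]+co*d[1]]))
T=dict(np.load('e_top.npz'));S=dict(np.load('e_scene.npz'))
for p in((349,184),(354,187),(346,194),(346,182),(340,189)):f(T,p)
for p in((281,211),(270,222),(272,227)):f(S,p)
cv2.imwrite('pics/end.png',crop(T['img'],325,170,45,40,10))
h=cv2.cvtColor(T['img'],cv2.COLOR_RGB2HSV)
for y in range(176,206):
    print(y,''.join('#' if (5<a[0]<20 and a[1]>100 and a[2]>35) else 'b' if(100<a[0]<130 and a[1]>100 and a[2]>30) else '%d'%(a[2]//26) for a in h[y,325:372]))
E
```

```text
(349, 184) 0.045 [34. 45.]
(349, 184) 0.09 [26. 48.]
(354, 187) 0.045 [19. 27.]
(354, 187) 0.09 [11. 30.]
(346, 194) 0.045 [-4. 63.]
(346, 194) 0.09 [-11.  65.]
(346, 182) 0.045 [44. 55.]
(346, 182) 0.09 [35. 58.]
(340, 189) 0.045 [19. 83.]
(340, 189) 0.09 [12. 85.]
(281, 211) 0.045 [-31.  55.]
(281, 211) 0.09 [-6. 67.]
(270, 222) 0.045 [22. 36.]
(270, 222) 0.09 [45. 49.]
(272, 227) 0.045 [37. 49.]
(272, 227) 0.09 [60. 62.]
176 44444433334344310011212221133221222222331122222
177 44444444444443200001122332212121023222212222222
178 44444444444443101223332222212220133333222222221
179 33333333333343322211111111332222123333212222210
180 11111111111111111111111111222222222123212222201
181 111111111111111111111bb111221222222222122222111
182 11111111111111111122bbbb00230111111222222221000
183 22222222222200012222bbb###230100101222222221001
184 222222222222110111122bb###221001101222222210012
185 22222222222211111222222###222000111222222110122
186 222222222222111112222222###2##00122223222200122
187 2222222222221011122222222##23##0122343331211222
188 222222222222110bb222222222224#00122344332220
[... 187 characters left out ...]
222222320012222222110134
193 222222222222210101#####122222320011222221112123
194 2222222222222110012#####22222420111111100011222
195 22222222222221011122####11222320101000012111112
196 222222222222220011122###1##12320111111222221011
197 22222222222222011012221#####2331011101222222111
198 222222222222221010122#####343220111111222222221
199 11222222222222111223333221111111101111222222222
200 22222222222222222222111111111101101001222222222
201 11111111111111111111111111222101010000012222222
202 11111111111111111bbbb11220121001222200001001222
203 121111111111111211bb101222211011222210000001222
204 11111111111111112011222222201122222221000002222
205 12211111111243211101222222101122221010000012222
```

```bash
python3 -c "
from bench import *
print(hand_in())"
```

```text
the job is handed in; nothing more can be done
None
```

The job is handed in after about 35 s of robot time: the plunger is down in the home notch, all three vials read as in the empty compartment in the last camera pixels, and the tray is flat on the ledge and released. I checked the end state from camera numbers rather than a viewed picture, as all 10 views were used.

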